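# Assay the next batch: clear, reload and start the X-ray metal tester

### The arm

A 6-joint arm with a two-finger parallel gripper is mounted at the origin on a cart in front of the work surface, level with it; the furniture and walls round the work are solid. World frame = base frame: x ahead of the robot, y to its left, z up, the work surface at z = 0. Lengths are in m, angles in rad, forces in N, time in s.
With the tool pointing down it reaches from about 0.425 to 0.95 m from the base axis. Payload 3.5 kg.
Tool frame: the origin (TCP) lies midway between the tips of the shut fingers; the grasp point (between the pads) lies ctrl.grip_depth behind it (ctrl.grip_depth is the distance from the TCP to the grasp point, in m); z points along the fingers, y is the line along which they close (so a half turn about z gives the same grasp; the last joint's range is limited). The gripper opens to 85 mm and grips with 20 to 120 N. Pads are 22 mm wide; open, the fingers measure 114 mm over their backs; the gripper's body (76 mm by 85 mm) begins 54 mm behind the grasp point. The pads swing forward as they close: fully open they stand 13 mm farther back than shut.
Start: joints at [1.11, 0.286, 1.577, -0, 1.279, -0.15], TCP at [0.206, 0.643, 0.231] pointing down, gripper open.
Joint ranges: [-2.77, 2.77], [-0.9, 2.22], [0.21, 2.48], [-1.53, 4.67], [0.24, 2.81], [-2.84, 2.84]. Speed limits (rad/s): [2.79, 2.79, 3.14, 3.14, 3.14, 3.14].

### API

Orientations are given as a unit quaternion [w, x, y, z].
In Python, from cell import observe, snapshot, ctrl, models gives the robot as it stands.
- The arm moves only by the tool drive_tool, never from a script. Its argument "deltas" is a list of rows, each an object of numbers: "jaw": the opening, from 0 (shut) to 1 (fully open); "dx", "dy", "dz": the shift along the tool's x, y, z in cm; "rx", "ry", "rz": the turn, a rotation vector about the tool's x, y, z in rad. In form: [{"jaw": .., "dx": .., "dy": .., "dz": .., "rx": .., "ry": .., "rz": ..}, ...]. A call has 1 to 10 rows; each row shifts and turns the commanded pose from where the row before left it, along the tool's axes as they then stand; what a row does not reach is not made up. A row lasts 1/12 s, in which the tool goes at most 41.7 mm and 7.16 degrees, less where a joint would pass 70% of its speed; a pose out of reach is approached as far as the arm can. A call with a gripper value outside its range is refused whole. The fingers move at their own pace and stop on an object; "grip_force" is the grip in N (left out, the last holds). Time passes only in rows, so rows that do not move let the fingers close. It gives the time, the measured TCP pose, the force, the opening and the grip force at its end, in the units of the state.
- observe(): the state, without advancing time (a new reading comes with each control period).
- snapshot(name): name is "scene" or "side" or "wrist"; returns a dict with "color" (420x560x3 uint8, red, green, blue), "range_z" (420x560 float32, m along the optical axis (not along the pixel's ray), 0 where there is no reading), "camera_matrix" (3x3 intrinsics, pixels), "k1" (the pictures are not rectified: a ray, as slopes to the right and down, at radius r is drawn at 1 + k1 r^2 times it, then the intrinsics apply), "R" (3x3) and "t" (3): a world point X has camera coordinates R X + t. Camera axes: x right, y down, z forward; pixel columns grow to the right and rows downward; lengths in m; the calibration is good to about 2 mm. A picture is of the moment at which its call begins.
- ctrl.job_done(): hands the job in; it is judged then, once.
Trained networks look in the newest picture that a camera, given by its name, has taken for a name from the list of things; names that differ only in an ending like _2 or _b are one class to them, and where a whole thing is asked for, a point or a joint stands for the part that bears it (a point fixed in the world has none). Each returns a list of dicts, best first, with "confidence" (0 to 1); they miss things now and then, are a little off and sometimes report something else, mostly with a low value. They report only what shows in the picture. A call takes as long as a camera call. They do not tell look-alikes from the thing itself.
- models.regions_of(camera, thing): "mask" (420x560 bool, what is visible of it) and "pixel" ([row, column] in pixels, amid what is visible of it).
The state is a dict: "time_s": time; "joint_pos": joint angles; "qd": joint speeds; "tau": joint torques, N m; "eef_pos": TCP position; "tcp_rot": TCP orientation; "ft_force": force on the tool from outside, world axes, zero at the start; "moment": the same for the moment, N m; "width": opening from 0.0 (shut) to 1.0 (fully open); "grasp_force": force on a finger pad.
Only numpy, scipy, OpenCV 4.12 (cv2) and the standard library are available. Lean on these libraries where they do the work, as an engineer would, in place of code of your own. Each camera call takes 0.05 s, during which the arm holds its last target. There are 200 camera calls.

### The job

Test the brass bars in the X-ray metal tester: stand the flux jar that someone left on its shield upright on the bench, raise the shield, take the tested silver bars off the stage and lay them flat on the kiln slab side by side, then lay every brass bar flat in a measuring place of its own, inside the ribs. Lower the shield fully down, and only then press the green start button all the way. Keep the jar from toppling.

Things in the scene. Friction and masses are not known exactly. Their poses are not given: they have to be found in the camera images.
- tester: bench-top X-ray metal tester, white, fixed; origin on the bench, x to its back, y to its left, z up. It spans x -129 to +94 mm, y -82 to +82. Dark stage plate (x from -50, top at z 45) with three measuring places 52 mm apart along y, each within rounded aluminium ribs 5 mm high; in front a deck 40 mm high: display left, start button right. The shield covers the stage when down.
- place_1 (a point): centre of the left measuring place (round black window) on the stage plate, 45 mm above the bench; axes as the tester's. A bar lies here along x, with 4.5 mm of play at each end and 3.5 mm at each side inside the ribs. Can be reached only with the shield up.
- place_2 (a point): centre of the middle measuring place; as place_1
- place_3 (a point): centre of the right measuring place; as place_1
- shield (a joint): angle of the hinged radiation shield, a white hood (164 mm wide, roof 102 mm above the bench) with a green window: 0 fully down, 1.75 rad the stop, tipped back behind the stage. Its friction hinge holds it wherever it is left; it moves with about 1 to 4 N at the handle.
- shield_handle (a point): middle of the shield's handle, a round steel bar, 12 mm thick, 84 mm long along the tester's y, 40 mm in front of the hood on two struts (60 mm free between them). With the shield down it is 80 mm above the bench, 40 mm above the deck. It moves on an arc of 178 mm radius about the hinge. A lamp bar crosses the bench 0.67 m above it: do not lift higher than needed.
- shield_hinge (a point): middle of the hinge line at the back of the tester, 48 mm above the bench, running along the tester's y; axes as the tester's. With the shield down the handle is 175 mm in front of and 32 mm above this point; opening moves it up, then back. The lamp frame has thin upright posts at x 0.66, y -0.03 and x 0.65, y -0.68 m in the robot base frame.
- start (a joint): travel of the green start button, 0 released to 0.006 m fully pressed; it springs back by itself. It moves straight down and takes 4 N.
- start_top (a point): centre of the top face of the green start button, 22 mm across, at the right end of the deck in front of the shield; 104 mm in front of and 60 mm to the right of place_2
- slab: brown kiln slab lying flat on the bench, 122 mm along its x, 132 mm along its y, 16 mm thick, fixed; origin at the centre of its underside
- mat: grey felt mat, 84 mm along its x, 142 mm along its y, 3 mm thick, fixed; origin at the centre of its underside. The brass bars lie on it at the start, about 52 mm apart. To the left of mat and slab stands a small blue bench vise, 50 mm high, fixed, from x 0.405 to 0.57 and y 0.424 to 0.486 m in the robot base frame.
- flux_jar: round flux jar with a dark green cap, 50 mm in diameter and 57 mm high, standing upright on the shield's roof (about 102 mm above the bench) at the start; origin at the centre of its underside. The bench is clear for it at the front edge just to the right of the tester, about x 0.43, y -0.08 m in the robot base frame.
- brass_a_mid (a point): brass (golden) cast bar still to be tested, 66 mm long along its x, 24 mm wide along y, 22 mm high, 0.22 kg; the point is the bar's centre, 11 mm above its underside. It may be absent.
- brass_b_mid (a point): brass (golden) cast bar still to be tested, 66 mm long along its x, 24 mm wide along y, 22 mm high, 0.22 kg; the point is the bar's centre, 11 mm above its underside. It may be absent.
- brass_c_mid (a point): brass (golden) cast bar still to be tested, 66 mm long along its x, 24 mm wide along y, 22 mm high, 0.22 kg; the point is the bar's centre, 11 mm above its underside. It may be absent.
- silver_a_mid (a point): silver-coloured cast bar that has been tested, lying in one of the measuring places under the shield, 66 mm long along its x, 24 mm wide along y, 22 mm high, 0.22 kg; the point is the bar's centre, 11 mm above its underside. It may be absent.
- silver_b_mid (a point): silver-coloured cast bar that has been tested, lying in one of the measuring places under the shield, 66 mm long along its x, 24 mm wide along y, 22 mm high, 0.22 kg; the point is the bar's centre, 11 mm above its underside. It may be absent.
- silver_c_mid (a point): silver-coloured cast bar that has been tested, lying in one of the measuring places under the shield, 66 mm long along its x, 24 mm wide along y, 22 mm high, 0.22 kg; the point is the bar's centre, 11 mm above its underside. It may be absent.
Mind the look-alikes: they are no part of the job. Leave any purple look-alike of the flux_jar alone.

How it is judged:
On the way, in this order (a step that is already met when the one before it is completed fails the run):
1. the flux jar stands upright on the bench, and the shield is still down (height (world z) of flux_jar below 0.008 m and angle between flux_jar's own z axis and vertical below 0.12 rad and value of joint shield below 0.3 rad), for 0.2 s.
2. the shield is raised by more than 1.1 rad (value of joint shield above 1.1 rad), for 0.2 s.
3. every silver bar lies flat on the slab and every brass bar in a measuring place, with the shield still up (((x of brass_a_mid in the frame of place_1 between -0.008 and 0.008 m and y of brass_a_mid in the frame of place_1 between -0.006 and 0.006 m and z of brass_a_mid in the frame of place_1 between 0.008 and 0.0145 m) or (x of brass_a_mid in the frame of place_2 between -0.008 and 0.008 m and y of brass_a_mid in the frame of place_2 between -0.006 and 0.006 m and z of brass_a_mid in the frame of place_2 between 0.008 and 0.0145 m) or (x of brass_a_mid in the frame of place_3 between -0.008 and 0.008 m and y of brass_a_mid in the frame of place_3 between -0.006 and 0.006 m and z of brass_a_mid in the frame of place_3 between 0.008 and 0.0145 m)) and ((x of brass_b_mid in the frame of place_1 between -0.008 and 0.008 m and y of brass_b_mid in the frame of place_1 between -0.006 and 0.006 m and z of brass_b_mid in the frame of place_1 between 0.008 and 0.0145 m) or (x of brass_b_mid in the frame of place_2 between -0.008 and 0.008 m and y of brass_b_mid in the frame of place_2 between -0.006 and 0.006 m and z of brass_b_mid in the frame of place_2 between 0.008 and 0.0145 m) or (x of brass_b_mid in the frame of place_3 between -0.008 and 0.008 m and y of brass_b_mid in the frame of place_3 between -0.006 and 0.006 m and z of brass_b_mid in the frame of place_3 between 0.008 and 0.0145 m)) and ((x of brass_c_mid in the frame of place_1 between -0.008 and 0.008 m and y of brass_c_mid in the frame of place_1 between -0.006 and 0.006 m and z of brass_c_mid in the frame of place_1 between 0.008 and 0.0145 m) or (x of brass_c_mid in the frame of place_2 between -0.008 and 0.008 m and y of brass_c_mid in the frame of place_2 between -0.006 and 0.006 m and z of brass_c_mid in the frame of place_2 between 0.008 and 0.0145 m) or (x of brass_c_mid in the frame of place_3 between -0.008 and 0.008 m and y of brass_c_mid in the frame of place_3 between -0.006 and 0.006 m and z of brass_c_mid in the frame of place_3 between 0.008 and 0.0145 m)) and x of silver_a_mid in the frame of slab between -0.061 and 0.061 m and y of silver_a_mid in the frame of slab between -0.066 and 0.066 m and z of silver_a_mid in the frame of slab between 0.024 and 0.031 m and x of silver_b_mid in the frame of slab between -0.061 and 0.061 m and y of silver_b_mid in the frame of slab between -0.066 and 0.066 m and z of silver_b_mid in the frame of slab between 0.024 and 0.031 m and x of silver_c_mid in the frame of slab between -0.061 and 0.061 m and y of silver_c_mid in the frame of slab between -0.066 and 0.066 m and z of silver_c_mid in the frame of slab between 0.024 and 0.031 m and value of joint shield above 0.8 rad), for 0.2 s.
4. the shield is down again (value of joint shield below 0.03 rad), for 0.2 s.
5. the start button is pressed with the shield down and all bars in place (value of joint start above 0.0042 m and value of joint shield below 0.03 rad and ((x of brass_a_mid in the frame of place_1 between -0.008 and 0.008 m and y of brass_a_mid in the frame of place_1 between -0.006 and 0.006 m and z of brass_a_mid in the frame of place_1 between 0.008 and 0.0145 m) or (x of brass_a_mid in the frame of place_2 between -0.008 and 0.008 m and y of brass_a_mid in the frame of place_2 between -0.006 and 0.006 m and z of brass_a_mid in the frame of place_2 between 0.008 and 0.0145 m) or (x of brass_a_mid in the frame of place_3 between -0.008 and 0.008 m and y of brass_a_mid in the frame of place_3 between -0.006 and 0.006 m and z of brass_a_mid in the frame of place_3 between 0.008 and 0.0145 m)) and ((x of brass_b_mid in the frame of place_1 between -0.008 and 0.008 m and y of brass_b_mid in the frame of place_1 between -0.006 and 0.006 m and z of brass_b_mid in the frame of place_1 between 0.008 and 0.0145 m) or (x of brass_b_mid in the frame of place_2 between -0.008 and 0.008 m and y of brass_b_mid in the frame of place_2 between -0.006 and 0.006 m and z of brass_b_mid in the frame of place_2 between 0.008 and 0.0145 m) or (x of brass_b_mid in the frame of place_3 between -0.008 and 0.008 m and y of brass_b_mid in the frame of place_3 between -0.006 and 0.006 m and z of brass_b_mid in the frame of place_3 between 0.008 and 0.0145 m)) and ((x of brass_c_mid in the frame of place_1 between -0.008 and 0.008 m and y of brass_c_mid in the frame of place_1 between -0.006 and 0.006 m and z of brass_c_mid in the frame of place_1 between 0.008 and 0.0145 m) or (x of brass_c_mid in the frame of place_2 between -0.008 and 0.008 m and y of brass_c_mid in the frame of place_2 between -0.006 and 0.006 m and z of brass_c_mid in the frame of place_2 between 0.008 and 0.0145 m) or (x of brass_c_mid in the frame of place_3 between -0.008 and 0.008 m and y of brass_c_mid in the frame of place_3 between -0.006 and 0.006 m and z of brass_c_mid in the frame of place_3 between 0.008 and 0.0145 m)) and x of silver_a_mid in the frame of slab between -0.061 and 0.061 m and y of silver_a_mid in the frame of slab between -0.066 and 0.066 m and z of silver_a_mid in the frame of slab between 0.024 and 0.031 m and x of silver_b_mid in the frame of slab between -0.061 and 0.061 m and y of silver_b_mid in the frame of slab between -0.066 and 0.066 m and z of silver_b_mid in the frame of slab between 0.024 and 0.031 m and x of silver_c_mid in the frame of slab between -0.061 and 0.061 m and y of silver_c_mid in the frame of slab between -0.066 and 0.066 m and z of silver_c_mid in the frame of slab between 0.024 and 0.031 m), for 0.05 s.
At the end, for the whole second after the job is handed in: Shield down (below 0.03 rad), button released; each brass bar flat in its own measuring place (centre within 8 mm lengthwise, 6 mm sideways); each silver bar flat on the slab (centre over it, not stacked); flux jar upright on the bench; all at rest (height (world z) of flux_jar below 0.008 m and angle between flux_jar's own z axis and vertical below 0.12 rad and ((x of brass_a_mid in the frame of place_1 between -0.008 and 0.008 m and y of brass_a_mid in the frame of place_1 between -0.006 and 0.006 m and z of brass_a_mid in the frame of place_1 between 0.008 and 0.0145 m) or (x of brass_a_mid in the frame of place_2 between -0.008 and 0.008 m and y of brass_a_mid in the frame of place_2 between -0.006 and 0.006 m and z of brass_a_mid in the frame of place_2 between 0.008 and 0.0145 m) or (x of brass_a_mid in the frame of place_3 between -0.008 and 0.008 m and y of brass_a_mid in the frame of place_3 between -0.006 and 0.006 m and z of brass_a_mid in the frame of place_3 between 0.008 and 0.0145 m)) and ((x of brass_b_mid in the frame of place_1 between -0.008 and 0.008 m and y of brass_b_mid in the frame of place_1 between -0.006 and 0.006 m and z of brass_b_mid in the frame of place_1 between 0.008 and 0.0145 m) or (x of brass_b_mid in the frame of place_2 between -0.008 and 0.008 m and y of brass_b_mid in the frame of place_2 between -0.006 and 0.006 m and z of brass_b_mid in the frame of place_2 between 0.008 and 0.0145 m) or (x of brass_b_mid in the frame of place_3 between -0.008 and 0.008 m and y of brass_b_mid in the frame of place_3 between -0.006 and 0.006 m and z of brass_b_mid in the frame of place_3 between 0.008 and 0.0145 m)) and ((x of brass_c_mid in the frame of place_1 between -0.008 and 0.008 m and y of brass_c_mid in the frame of place_1 between -0.006 and 0.006 m and z of brass_c_mid in the frame of place_1 between 0.008 and 0.0145 m) or (x of brass_c_mid in the frame of place_2 between -0.008 and 0.008 m and y of brass_c_mid in the frame of place_2 between -0.006 and 0.006 m and z of brass_c_mid in the frame of place_2 between 0.008 and 0.0145 m) or (x of brass_c_mid in the frame of place_3 between -0.008 and 0.008 m and y of brass_c_mid in the frame of place_3 between -0.006 and 0.006 m and z of brass_c_mid in the frame of place_3 between 0.008 and 0.0145 m)) and x of silver_a_mid in the frame of slab between -0.061 and 0.061 m and y of silver_a_mid in the frame of slab between -0.066 and 0.066 m and z of silver_a_mid in the frame of slab between 0.024 and 0.031 m and x of silver_b_mid in the frame of slab between -0.061 and 0.061 m and y of silver_b_mid in the frame of slab between -0.066 and 0.066 m and z of silver_b_mid in the frame of slab between 0.024 and 0.031 m and x of silver_c_mid in the frame of slab between -0.061 and 0.061 m and y of silver_c_mid in the frame of slab between -0.066 and 0.066 m and z of silver_c_mid in the frame of slab between 0.024 and 0.031 m and value of joint shield below 0.03 rad and value of joint start below 0.002 m and linear speed of each of brass_a, brass_b, brass_c, silver_a, silver_b, silver_c, flux_jar below 0.02 m/s); the robot touches nothing.
It fails at once if the start button is pressed while the shield is not down (value of joint start above 0.003 m and value of joint shield above 0.06 rad).
It fails at once if the flux jar is toppled (angle between flux_jar's own z axis and vertical above 0.6 rad).
Of silver_a, silver_b, silver_c only 1 to 2 are there at a start; the rules pass over those that are not, and their reading is None.
Of brass_a, brass_b, brass_c only 2 to 3 are there at a start; the rules pass over those that are not, and their reading is None.
At some moment in a run one of brass_b, brass_c may be knocked a few centimetres aside while the robot is not near it.
It also fails if it takes over 208 s, if anything falls off the work surface, if the arm or the gripper's body presses on something with over 40 N, if the wrist force passes 120 N, or if a joint passes its speed limit or range.

## Working session

There is one attempt and no reset: what is moved stays moved. The work goes in short steps, Python scripts to look and compute and a tool call to move; the robot and the scene stay as the last step left them, time stands still between calls to the robot, and variables do not carry over. Pictures are saved under pics/ and viewed, at most 14 in all, crops included, and the job is handed in when it is done.

Besides the shell and the picture viewer there is one more tool, called after "Request:" as name(argument=value, ...) on one line, values as JSON. drive_tool: Moves the arm, as the interface text tells. Its arguments: {"type":"object","properties":{"deltas":{"type":"array","items":{"type":"object","properties":{"jaw":{"type":"number"},"dx":{"type":"number"},"dy":{"type":"number"},"dz":{"type":"number"},"rx":{"type":"number"},"ry":{"type":"number"},"rz":{"type":"number"}}}},"grip_force":{"type":"number"}},"required":["deltas"]}

```bash
ls; mkdir -p pics; cat > h.py <<'E'
import numpy as np, cv2
from cell import observe, snapshot, ctrl, models
from scipy.spatial.transform import Rotation as Ro
def save(s,n,crop=None,scale=1):
    im=s["color"][:,:,::-1]
    if crop: r0,r1,c0,c1=crop; im=im[r0:r1,c0:c1]
    cv2.imwrite(f"pics/{n}.png",cv2.resize(im,None,fx=scale,fy=scale))
def cloud(s):
    K=np.array(s["camera_matrix"]);h,w=s["range_z"].shape
    v,u=np.mgrid[:h,:w]
    xd=(u-K[0,2])/K[0,0];yd=(v-K[1,2])/K[1,1];x,y=xd.copy(),yd.copy()
    for _ in range(8):
        f=1+s["k1"]*(x*x+y*y);x,y=xd/f,yd/f
    z=s["range_z"];P=np.stack([x*z,y*z,z],-1)
    W=(P-np.array(s["t"]))@np.array(s["R"])
    W[z==0]=np.nan
    return W
def rect(W,m,zlo,zhi):
    p=W[m&(W[...,2]>zlo)&(W[...,2]<zhi)]
    if len(p)<20: return None
    (c,s,a)=cv2.minAreaRect((p[:,:2]*1000).astype(np.float32))
    if s[0]<s[1]: s=s[::-1];a+=90
    return np.round(c,1),np.round(s,1),round((a+90)%180-90,1),round(float(np.median(p[:,2]))*1000,1),len(p)
E
python3 - <<'E'
from h import *
o=observe();print({k:np.round(v,3) for k,v in o.items()},ctrl.grip_depth)
for n in("scene","side"):
    s=snapshot(n);save(s,n+"0");W=cloud(s);np.save(n+"W.npy",W)
    print(n,np.round(-np.array(s["R"]).T@s["t"],3),s["k1"])
    for t in("flux_jar","brass_a_mid","silver_a_mid","slab","mat","tester","shield_handle","start_top"):
        for d in models.regions_of(n,t):
            m=d["mask"];print(t,round(d["confidence"],2),np.round(d["pixel"]),m.sum(),np.round(np.nanmedian(W[m],0),3),rect(W,m,-.01,.3))
E
```

```text
pics
{'time_s': np.float64(0.0), 'joint_pos': array([ 1.11 ,  0.287,  1.578, -0.   ,  1.279, -0.15 ]), 'qd': array([ 0.   , -0.   , -0.   ,  0.002, -0.001, -0.002]), 'tau': array([-0.0000e+00, -4.0599e+01, -2.9262e+01, -0.0000e+00,  6.0000e-03,
        0.0000e+00]), 'eef_pos': array([0.206, 0.642, 0.23 ]), 'tcp_rot': array([-0.   ,  0.155,  0.988, -0.001]), 'ft_force': array([ 0.425, -0.216,  0.42 ]), 'moment': array([ 0.003,  0.064, -0.013]), 'grasp_force': np.float64(0.0), 'width': np.float64(1.001)} 0.0187
scene [ 0.112 -0.153  0.79 ] -0.15543970082407796
flux_jar 0.89 [144. 243.] 821 [0.63  0.438 0.046] (array([664.9, 459. ]), array([107.9,  52.2]), 21.9, 45.8, 818)
flux_jar 0.56 [204. 357.] 1181 [0.589 0.133 0.154] (array([599.6, 139.3]), array([50.1, 47.5]), 64.9, 154.2, 1177)
flux_jar 0.55 [242. 213.] 3469 [0.439 0.315 0.015] (array([447.8, 327.5]), array([130.9, 116.9]), -81.4, 14.8, 3460)
brass_a_mid 0.86 [188. 242.] 520 [0.558 0.362 0.022] (array([566.8, 376.8]), array([79.6, 44.1]), 0.3, 22.3, 519)
brass_a_mid 0.29 [203. 261.] 524 [0.557 0.312 0.023] (array([561.7, 317. ])
[... 1443 characters left out ...]
 -80.6, 16.4, 2477)
mat 0.82 [208. 268.] 375 [0.56  0.337 0.004] (array([563.7, 336.1]), array([113.8,  85.4]), 86.1, 3.7, 374)
mat 0.37 [293. 280.] 14322 [0.538 0.071 0.083] (array([554.2, 167.8]), array([270.4, 258.3]), -83.5, 83.0, 14257)
tester 0.8 [293. 278.] 14201 [0.537 0.07  0.082] (array([558.6, 135.2]), array([260.1, 204.2]), 6.2, 82.5, 14137)
tester 0.37 [214. 271.] 490 [0.562 0.312 0.024] (array([562.4, 329.5]), array([65.3, 47.9]), -4.0, 24.1, 490)
shield_handle 0.96 [279. 296.] 8625 [0.563 0.077 0.102] (array([556.5, 115.6]), array([183. , 165.7]), 6.2, 102.2, 8585)
start_top 0.56 [324. 233.] 190 [0.463 0.043 0.062] (array([463.2,  47.5]), array([25. , 21.4]), -84.3, 61.7, 188)
```

View pics/scene0.png

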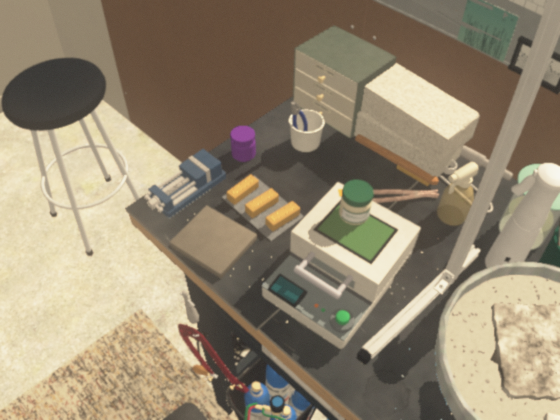

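View pics/side0.png

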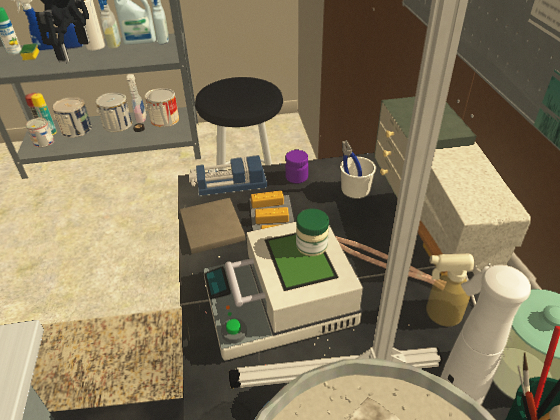

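```bash
python3 - <<'E'
from h import *
for n in("scene","side"):
    W=np.load(n+"W.npy");x,y,z=W[...,0],W[...,1],W[...,2]
    A=np.ones(x.shape,bool)
    # jar top
    print(n,"jar",rect(W,(x<.67)&(x>.5)&(y>.05)&(y<.2),.150,.17))
    print("roof",rect(W,(x<.72)&(x>.4)&(y>-.05)&(y<.25),.099,.105))
    print("deck",rect(W,(x<.60)&(x>.4)&(y>-.05)&(y<.25),.036,.044))
    print("handle",rect(W,(x<.52)&(x>.4)&(y>-.05)&(y<.25),.078,.09))
    print("brassL",rect(W,(x<.62)&(x>.5)&(y>.34)&(y<.40),.018,.03))
    print("brassM",rect(W,(x<.62)&(x>.5)&(y>.29)&(y<.337),.018,.03))
    print("brassR",rect(W,(x<.62)&(x>.5)&(y>.235)&(y<.287),.018,.03))
    print("slab",rect(W,(x<.52)&(x>.36)&(y>.24)&(y<.41),.012,.02))
E
```

```text
scene jar (array([600.8, 140.4]), array([50.5, 47.2]), 37.9, 157.9, 665)
roof (array([585. ,  73.7]), array([253. , 142.1]), -81.7, 101.8, 5733)
deck (array([507. , 108.4]), array([161.8, 151.4]), -83.5, 40.1, 2915)
handle (array([489.5, 106.5]), array([161. ,  49.4]), -84.4, 84.0, 980)
brassL (array([560.1, 367.5]), array([65.9, 25. ]), -0.6, 23.4, 356)
brassM (array([562.2, 316.9]), array([65.9, 25.5]), -4.4, 23.5, 381)
brassR (array([566.1, 267.4]), array([64.8, 25.9]), -8.6, 23.4, 400)
slab (array([443.3, 321.6]), array([119.6, 106.8]), -80.7, 15.1, 3082)
side jar (array([601.4, 141.6]), array([49.6, 49. ]), 68.9, 159.3, 695)
roof (array([584.7,  76.2]), array([255.7, 141. ]), -81.0, 102.9, 5800)
deck (array([511.4, 110.9]), array([162.8, 159.2]), -83.2, 41.0, 2666)
handle (array([488.3, 110. ]), array([151. ,  46.3]), -83.4, 84.6, 698)
brassL (array([559.9, 370.2]), array([65.8, 28.3]), 2.7, 25.0, 316)
brassM (array([562.2, 320.4]), array([64.9, 28.2]), -5.6, 25.3, 343)
brassR (array([537.6, 280.2]), array([75. , 11.4]), -2.7, 25.1, 46)
slab (array([443.2, 323.8]), array([122.3, 105. ]), -80.6, 16.6, 2270)
```

The scene picture shows the green-capped jar on the hood at (row 204, col 357), the purple look-alike at (144, 243) and three brass bars on the mat near (203, 261). The slab is at (243, 211) and the green button at (318, 341). Next I'll fit the tester's pose while turning and moving the tool toward the jar.

Request:
drive_tool(deltas=[{"jaw": 1,"rz": -0.105},{"rz": -0.105},{"rz": -0.105},{"rz": -0.105},{"dx": -2.1,"dy": -3.4},{"dx": -2.1,"dy": -3.4},{"dx": -2.1,"dy": -3.4},{"dx": -2.1,"dy": -3.4},{"dx": -2.1,"dy": -3.4},{"dx": -2.1,"dy": -3.4}], grip_force=40)

```text
$.deltas[0]: bad value
```

```bash
cat >> h.py <<'E'
def delta(x,y,z,yaw=None):
    """tool-axis cm to reach world TCP; yaw (deg) of tool y axis"""
    o=observe();w,a,b,c=o["tcp_rot"];R=Ro.from_quat([a,b,c,w])
    d=R.inv().apply(np.array([x,y,z])-o["eef_pos"])*100
    Y=R.as_matrix()
    cur=np.degrees(np.arctan2(Y[1,1],Y[0,1]))
    print("pos",np.round(o["eef_pos"],4),"yaw",round(cur,1),"tilt",np.round(Y[:2,2],3),"w",round(o["width"],3),"t",round(o["time_s"],1),"-> d",np.round(d,2),
      "rz",None if yaw is None else round(-np.radians((yaw-cur+90)%180-90),3))
E
python3 - <<'E'
from h import *
delta(.601,.141,.23,96.4)
for n in("scene","side"):
    W=np.load(n+"W.npy");x,y,z=W[...,0],W[...,1],W[...,2]
    for nm,p0,lo,hi in(("deck",(.507,.109),.037,.043),):
        print(nm)
    psi=np.radians(6.4)
    for psi in np.radians([5.8,6.2,6.6,7.0]):
        ex=np.array([np.cos(psi),np.sin(psi)]);ey=np.array([-ex[1],ex[0]])
        q=W[...,:2]-[.56,.117]
        u=q@ex;v=q@ey
        pr=lambda m:[np.round(np.percentile(a[m],[1,50,99])*1000,1) for a in(u,v)]
        print(np.degrees(psi).round(1),"roof",pr((z>.1)&(z<.105)&(abs(v)<.1)&(u>-.1)&(u<.12)),"handle",pr((z>.079)&(z<.09)&(u<-.07)&(u>-.12)&(abs(v)<.06)),"deck",pr((z>.036)&(z<.044)&(abs(v)<.1)&(u>-.2)&(u<-.03)))
E
```

```text
pos [0.2064 0.6427 0.2314] yaw 72.2 tilt [0. 0.] w 0.999 t 0.9 -> d [-52.91 -35.7    0.14] rz -0.422
deck
5.8 roof [array([-48.3,   5.1,  84.4]), array([-82.8, -19.6,  76.5])] handle [array([-95.4, -89.6, -71.2]), array([-45.6,  -5.7,  37.2])] deck [array([-128.3,  -84.8,  -47.7]), array([-82.6, -13.5,  75.2])]
6.2 roof [array([-48.4,   5.1,  84.3]), array([-83. , -19.7,  76.3])] handle [array([-95.4, -89.7, -71.1]), array([-45. ,  -5.1,  37.8])] deck [array([-128.2,  -84.8,  -47.9]), array([-81.9, -12.7,  75.8])]
6.6 roof [array([-48.5,   5.1,  84.2]), array([-83.2, -19.8,  76.3])] handle [array([-95.3, -89.7, -71.3]), array([-44.4,  -4.8,  38.5])] deck [array([-128.2,  -84.7,  -47.9]), array([-81.2, -12.1,  76.5])]
7.0 roof [array([-48.5,   5. ,  84. ]), array([-83.2, -19.8,  76.1])] handle [array([-95.4, -89.8, -71.3]), array([-43.7,  -4.3,  39.1])] deck [array([-128.4,  -84.7,  -47.8]), array([-80.7, -11.4,  77.1])]
deck
5.8 roof [array([-48.3,   5.6,  85.7]), array([-81.5, -24.4,  78. ])] handle [array([-95.2, -87.9, -70.5]), array([-43. ,  -7.1,  39. ])] deck [array([-127.7,  -77.6,  -44.2]), array([-81.6, -23.9,  76.4])]
6.2 roof [array([-48.4,   5.4,  85.7]), array([-81.5, -24.5,  78. ])] handle [array([-95.1, -88. , -70.5]), array([-42.4,  -6.5,  39.5])] deck [array([-127.7,  -77.7,  -43. ]), array([-80.9, -23.3,  77. ])]
6.6 roof [array([-48.5,   5.4,  85.5]), array([-81.6, -24.6,  78.2])] handle [array([-95.1, -88.1, -70.7]), array([-41.7,  -6.2,  40.1])] deck [array([-127.8,  -77.8,  -42.8]), array([-80.2, -22.7,  77.9])]
7.0 roof [array([-48.5,   5.5,  85.3]), array([-81.7, -24.7,  78.3])] handle [array([-95.1, -88.1, -70.9]), array([-41.1,  -6.3,  40.7])] deck [array([-127.9,  -77.9,  -43.4]), array([-79.6, -22.1,  78.7])]
```

Request:
drive_tool(deltas=[{"jaw": 1.0,"dx": 0,"dy": 0,"dz": 0,"rx": 0,"ry": 0,"rz": -0.105},{"jaw": 1.0,"dx": 0,"dy": 0,"dz": 0,"rx": 0,"ry": 0,"rz": -0.105},{"jaw": 1.0,"dx": 0,"dy": 0,"dz": 0,"rx": 0,"ry": 0,"rz": -0.105},{"jaw": 1.0,"dx": 0,"dy": 0,"dz": 0,"rx": 0,"ry": 0,"rz": -0.105},{"jaw": 1.0,"dx": -2.1,"dy": -3.4,"dz": 0,"rx": 0,"ry": 0,"rz": 0},{"jaw": 1.0,"dx": -2.1,"dy": -3.4,"dz": 0,"rx": 0,"ry": 0,"rz": 0},{"jaw": 1.0,"dx": -2.1,"dy": -3.4,"dz": 0,"rx": 0,"ry": 0,"rz": 0},{"jaw": 1.0,"dx": -2.1,"dy": -3.4,"dz": 0,"rx": 0,"ry": 0,"rz": 0},{"jaw": 1.0,"dx": -2.1,"dy": -3.4,"dz": 0,"rx": 0,"ry": 0,"rz": 0},{"jaw": 1.0,"dx": -2.1,"dy": -3.4,"dz": 0,"rx": 0,"ry": 0,"rz": 0}], grip_force=40)

```text
time_s: 1.73
eef_pos: [0.3546, 0.4521, 0.2316]
tcp_rot: [0.0, -0.055, 0.998, 0.0]
ft_force: [0.1, -0.5, -0.2]
width: 0.999
grasp_force: 0.0
```

```bash
python3 -c "
from h import *
delta(.601,.141,.23,96.4)"
```

```text
pos [0.3546 0.4521 0.2316] yaw 96.3 tilt [0. 0.] w 0.999 t 1.7 -> d [-21.08 -33.62   0.16] rz -0.002
```

Request:
drive_tool(deltas=[{"jaw": 1.0,"dx": -2.1,"dy": -3.4,"dz": 0,"rx": 0,"ry": 0,"rz": 0},{"jaw": 1.0,"dx": -2.1,"dy": -3.4,"dz": 0,"rx": 0,"ry": 0,"rz": 0},{"jaw": 1.0,"dx": -2.1,"dy": -3.4,"dz": 0,"rx": 0,"ry": 0,"rz": 0},{"jaw": 1.0,"dx": -2.1,"dy": -3.4,"dz": 0,"rx": 0,"ry": 0,"rz": 0},{"jaw": 1.0,"dx": -2.1,"dy": -3.4,"dz": 0,"rx": 0,"ry": 0,"rz": 0},{"jaw": 1.0,"dx": -2.1,"dy": -3.4,"dz": 0,"rx": 0,"ry": 0,"rz": 0},{"jaw": 1.0,"dx": -2.1,"dy": -3.4,"dz": 0,"rx": 0,"ry": 0,"rz": 0},{"jaw": 1.0,"dx": -2.1,"dy": -3.4,"dz": 0,"rx": 0,"ry": 0,"rz": 0},{"jaw": 1.0,"dx": -2.1,"dy": -3.4,"dz": 0,"rx": 0,"ry": 0,"rz": 0},{"jaw": 1.0,"dx": -2.1,"dy": -3.0,"dz": 0,"rx": 0,"ry": 0,"rz": 0}])

```text
time_s: 2.57
eef_pos: [0.6003, 0.1403, 0.2316]
tcp_rot: [0.0, -0.054, 0.999, -0.0]
ft_force: [1.5, 0.1, 0.2]
width: 1.001
grasp_force: 0.0
```

Request:
drive_tool(deltas=[{"jaw": 1.0,"dz": 0},{"jaw": 1.0,"dz": 0}])

```text
$.deltas[0]: bad value
```

```bash
python3 - <<'E'
from h import *
delta(.601,.141,.112,96.4)
s=snapshot("wrist");save(s,"w1");W=cloud(s);x,y,z=np.moveaxis(W,-1,0)
print("jar",rect(W,(abs(x-.6)<.06)&(abs(y-.14)<.06),.150,.17))
E
```

```text
pos [0.6003 0.1403 0.2316] yaw 96.2 tilt [ 0. -0.] w 1.001 t 2.6 -> d [-0.07  0.07 11.96] rz -0.003
jar (array([600.9, 141.5]), array([49.5, 48.4]), 5.3, 157.5, 4561)
```

View pics/w1.png

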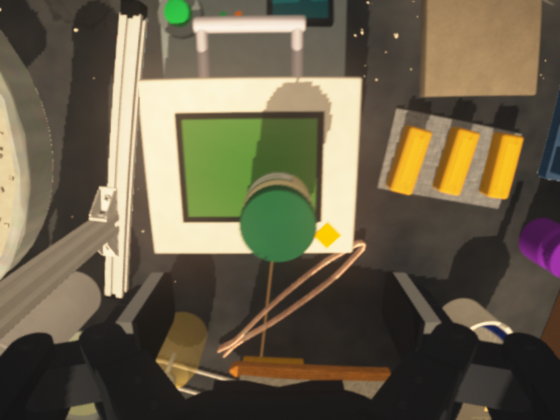

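The wrist view has the jar centred at (row 225, col 278) between the fingers, so I'll descend and grip.

Request:
drive_tool(deltas=[{"jaw": 1.0,"dx": -0.1,"dy": 0.1,"dz": 3.0,"rx": 0,"ry": 0,"rz": 0},{"jaw": 1.0,"dx": 0,"dy": 0,"dz": 3.0,"rx": 0,"ry": 0,"rz": 0},{"jaw": 1.0,"dx": 0,"dy": 0,"dz": 3.0,"rx": 0,"ry": 0,"rz": 0},{"jaw": 1.0,"dx": 0,"dy": 0,"dz": 2.9,"rx": 0,"ry": 0,"rz": 0},{"jaw": 0.4,"dx": 0,"dy": 0,"dz": 0,"rx": 0,"ry": 0,"rz": 0},{"jaw": 0.3,"dx": 0,"dy": 0,"dz": 0,"rx": 0,"ry": 0,"rz": 0},{"jaw": 0.3,"dx": 0,"dy": 0,"dz": 0,"rx": 0,"ry": 0,"rz": 0},{"jaw": 0.3,"dx": 0,"dy": 0,"dz": 0,"rx": 0,"ry": 0,"rz": 0},{"jaw": 0.3,"dx": 0,"dy": 0,"dz": 0,"rx": 0,"ry": 0,"rz": 0},{"jaw": 0.3,"dx": 0,"dy": 0,"dz": 0,"rx": 0,"ry": 0,"rz": 0}], grip_force=40)

```text
time_s: 3.45
eef_pos: [0.6015, 0.1438, 0.1147]
tcp_rot: [0.002, -0.055, 0.999, 0.0]
ft_force: [-0.2, -0.1, 2.1]
width: 0.574
grasp_force: 41.9
```

```bash
python3 - <<'E'
from h import *
delta(.435,-.08,.2,96.4)
E
```

```text
pos [0.6015 0.1438 0.1147] yaw 96.3 tilt [0.004 0.   ] w 0.574 t 3.5 -> d [ 18.96 -20.43  -8.6 ] rz -0.002
```

Request:
drive_tool(deltas=[{"jaw": 0.3,"dx": 0,"dy": 0,"dz": -2.0,"rx": 0,"ry": 0,"rz": 0},{"jaw": 0.3,"dx": 0,"dy": 0,"dz": -3.0,"rx": 0,"ry": 0,"rz": 0},{"jaw": 0.3,"dx": 1.2,"dy": -1.3,"dz": -1.0,"rx": 0,"ry": 0,"rz": 0},{"jaw": 0.3,"dx": 2.6,"dy": -2.8,"dz": 0,"rx": 0,"ry": 0,"rz": 0},{"jaw": 0.3,"dx": 2.6,"dy": -2.8,"dz": 0,"rx": 0,"ry": 0,"rz": 0},{"jaw": 0.3,"dx": 2.6,"dy": -2.8,"dz": 0,"rx": 0,"ry": 0,"rz": 0},{"jaw": 0.3,"dx": 2.6,"dy": -2.8,"dz": 0,"rx": 0,"ry": 0,"rz": 0},{"jaw": 0.3,"dx": 2.6,"dy": -2.8,"dz": 0,"rx": 0,"ry": 0,"rz": 0},{"jaw": 0.3,"dx": 2.6,"dy": -2.8,"dz": 0,"rx": 0,"ry": 0,"rz": 0},{"jaw": 0.3,"dx": 2.1,"dy": -2.4,"dz": 0,"rx": 0,"ry": 0,"rz": 0}])

```text
time_s: 4.28
eef_pos: [0.4331, -0.0821, 0.1729]
tcp_rot: [0.0, -0.055, 0.999, -0.0]
ft_force: [0.4, -0.7, -2.0]
width: 0.577
grasp_force: 41.7
```

```bash
python3 - <<'E'
from h import *
delta(.435,-.08,.014,96.4)
for n in ("scene","side"):
    W=np.load(n+"W.npy");x,y,z=np.moveaxis(W,-1,0)
    m=(x<.62)&(x>.36)&(y<.0)&(y>-.25)&(z>.008)&(z<.08)
    for a in np.arange(.36,.62,.03):
        k=m&(x>a)&(x<a+.03); 
        if k.sum(): print(n,a.round(2),k.sum(),np.round(np.percentile(y[k],[2,98]),3),np.round(np.percentile(z[k],[50,98]),3))
s=snapshot("wrist");W=cloud(s);x,y,z=np.moveaxis(W,-1,0);k=(z>.008)&(z<.05)&(y<-.0)&(y>-.2)&(x<.6);print(k.sum(),np.round(np.percentile(y[k],[1,50,99]),3) if k.any() else 0)
E
```

```text
pos [ 0.4331 -0.0821  0.1729] yaw 96.3 tilt [ 0.001 -0.001] w 0.577 t 4.3 -> d [-0.2   0.2  15.89] rz -0.002
scene 0.42 70 [-0.182 -0.005] [0.019 0.08 ]
scene 0.45 764 [-0.212 -0.004] [0.068 0.08 ]
scene 0.48 1277 [-0.24  -0.007] [0.079 0.08 ]
scene 0.51 1176 [-0.247 -0.008] [0.079 0.08 ]
scene 0.54 841 [-0.169 -0.01 ] [0.079 0.08 ]
scene 0.57 674 [-0.147 -0.012] [0.078 0.08 ]
scene 0.6 358 [-0.128 -0.014] [0.078 0.08 ]
side 0.42 17 [-0.02  -0.003] [0.019 0.021]
side 0.45 343 [-0.021 -0.001] [0.019 0.022]
side 0.48 360 [-0.111 -0.003] [0.019 0.08 ]
side 0.51 579 [-0.115 -0.005] [0.021 0.08 ]
side 0.54 685 [-0.12  -0.008] [0.079 0.08 ]
side 0.57 564 [-0.124 -0.009] [0.079 0.08 ]
side 0.6 284 [-0.112 -0.01 ] [0.079 0.08 ]
1200 [-0.023 -0.012 -0.002]
```

Request:
drive_tool(deltas=[{"jaw": 0.3,"dx": 0,"dy": -0.3,"dz": 3.0,"rx": 0,"ry": 0,"rz": 0},{"jaw": 0.3,"dx": 0,"dy": 0,"dz": 3.0,"rx": 0,"ry": 0,"rz": 0},{"jaw": 0.3,"dx": 0,"dy": 0,"dz": 3.0,"rx": 0,"ry": 0,"rz": 0},{"jaw": 0.3,"dx": 0,"dy": 0,"dz": 3.0,"rx": 0,"ry": 0,"rz": 0},{"jaw": 0.3,"dx": 0,"dy": 0,"dz": 2.0,"rx": 0,"ry": 0,"rz": 0},{"jaw": 0.3,"dx": 0,"dy": 0,"dz": 1.0,"rx": 0,"ry": 0,"rz": 0},{"jaw": 0.3,"dx": 0,"dy": 0,"dz": 0.5,"rx": 0,"ry": 0,"rz": 0},{"jaw": 0.3,"dx": 0,"dy": 0,"dz": 0.2,"rx": 0,"ry": 0,"rz": 0},{"jaw": 0.3,"dx": 0,"dy": 0,"dz": 0.1,"rx": 0,"ry": 0,"rz": 0},{"jaw": 0.3,"dx": 0,"dy": 0,"dz": 0,"rx": 0,"ry": 0,"rz": 0}])

```text
time_s: 5.17
eef_pos: [0.4361, -0.0842, 0.0156]
tcp_rot: [0.001, -0.055, 0.999, -0.001]
ft_force: [0.2, -0.5, -0.4]
width: 0.575
grasp_force: 41.9
```

```bash
python3 -c "
from h import *
delta(.435,-.08,.013,96.4);print(observe()['ft_force'])"
```

```text
pos [ 0.4361 -0.0842  0.0156] yaw 96.3 tilt [ 0.003 -0.001] w 0.575 t 5.2 -> d [0.07 0.43 0.26] rz -0.002
[ 0.17801437 -0.45256543 -0.39229071]
```

Request:
drive_tool(deltas=[{"jaw": 0.3,"dx": 0,"dy": 0,"dz": 0.1,"rx": 0,"ry": 0,"rz": 0},{"jaw": 0.62,"dx": 0,"dy": 0,"dz": 0,"rx": 0,"ry": 0,"rz": 0},{"jaw": 0.75,"dx": 0,"dy": 0,"dz": 0,"rx": 0,"ry": 0,"rz": 0},{"jaw": 0.85,"dx": 0,"dy": 0,"dz": 0,"rx": 0,"ry": 0,"rz": 0},{"jaw": 0.85,"dx": 0,"dy": 0,"dz": 0,"rx": 0,"ry": 0,"rz": 0},{"jaw": 0.85,"dx": 0,"dy": 0,"dz": -2.0,"rx": 0,"ry": 0,"rz": 0},{"jaw": 0.85,"dx": 0,"dy": 0,"dz": -4.0,"rx": 0,"ry": 0,"rz": 0},{"jaw": 0.85,"dx": 0,"dy": 0,"dz": -4.0,"rx": 0,"ry": 0,"rz": 0},{"jaw": 0.85,"dx": 0,"dy": 0,"dz": -4.0,"rx": 0,"ry": 0,"rz": 0},{"jaw": 0.85,"dx": 0,"dy": 0,"dz": -4.0,"rx": 0,"ry": 0,"rz": 0}])

```text
time_s: 6.0
eef_pos: [0.4348, -0.0837, 0.1955]
tcp_rot: [0.001, -0.055, 0.999, -0.0]
ft_force: [0.2, 0.1, -0.2]
width: 0.847
grasp_force: 0.0
```

```bash
python3 - <<'E'
from h import *
delta(.485,.12,.2,6.5)
s=snapshot("wrist");W=cloud(s);x,y,z=np.moveaxis(W,-1,0)
print("jar",rect(W,(abs(x-.436)<.06)&(abs(y+.084)<.06),.045,.07))
E
```

```text
pos [ 0.4348 -0.0837  0.1955] yaw 96.3 tilt [ 0.001 -0.001] w 0.847 t 6.0 -> d [-7.22 19.7  -0.46] rz 1.567
jar (array([449.5, -96.8]), array([86.6, 49.3]), -42.8, 55.5, 3286)
```

Request:
drive_tool(deltas=[{"jaw": 0.4,"dx": 0,"dy": 0,"dz": 0,"rx": 0,"ry": 0,"rz": 0.12},{"jaw": 0.4,"dx": 0,"dy": 0,"dz": 0,"rx": 0,"ry": 0,"rz": 0.12},{"jaw": 0.4,"dx": 0,"dy": 0,"dz": 0,"rx": 0,"ry": 0,"rz": 0.12},{"jaw": 0.4,"dx": 0,"dy": 0,"dz": 0,"rx": 0,"ry": 0,"rz": 0.12},{"jaw": 0.4,"dx": 0,"dy": 0,"dz": 0,"rx": 0,"ry": 0,"rz": 0.12},{"jaw": 0.4,"dx": 0,"dy": 0,"dz": 0,"rx": 0,"ry": 0,"rz": 0.12},{"jaw": 0.4,"dx": 0,"dy": 0,"dz": 0,"rx": 0,"ry": 0,"rz": 0.12},{"jaw": 0.4,"dx": 0,"dy": 0,"dz": 0,"rx": 0,"ry": 0,"rz": 0.12},{"jaw": 0.4,"dx": 0,"dy": 0,"dz": 0,"rx": 0,"ry": 0,"rz": 0.12},{"jaw": 0.4,"dx": 0,"dy": 0,"dz": 0,"rx": 0,"ry": 0,"rz": 0.12}])

```text
time_s: 6.88
eef_pos: [0.4351, -0.0839, 0.1933]
tcp_rot: [0.001, 0.521, 0.853, -0.0]
ft_force: [0.2, 0.1, -0.1]
width: 0.398
grasp_force: 0.0
```

Request:
drive_tool(deltas=[{"jaw": 0.4,"dx": 0,"dy": 0,"dz": 0,"rx": 0,"ry": 0,"rz": 0.12},{"jaw": 0.4,"dx": 0,"dy": 0,"dz": 0,"rx": 0,"ry": 0,"rz": 0.12},{"jaw": 0.4,"dx": 0,"dy": 0,"dz": 0,"rx": 0,"ry": 0,"rz": 0.12},{"jaw": 0.4,"dx": 3.8,"dy": 1.1,"dz": 0,"rx": 0,"ry": 0,"rz": 0},{"jaw": 0.4,"dx": 3.8,"dy": 1.1,"dz": 0,"rx": 0,"ry": 0,"rz": 0},{"jaw": 0.4,"dx": 3.8,"dy": 1.1,"dz": 0,"rx": 0,"ry": 0,"rz": 0},{"jaw": 0.4,"dx": 3.8,"dy": 1.1,"dz": 0,"rx": 0,"ry": 0,"rz": 0},{"jaw": 0.4,"dx": 3.0,"dy": 1.1,"dz": 0,"rx": 0,"ry": 0,"rz": 0},{"jaw": 0.4,"dx": 0,"dy": 0,"dz": 0,"rx": 0,"ry": 0,"rz": 0}])

```text
time_s: 7.63
eef_pos: [0.4684, 0.1079, 0.1936]
tcp_rot: [0.0, 0.661, 0.75, 0.001]
ft_force: [0.0, -0.1, 0.3]
width: 0.398
grasp_force: 0.0
```

```bash
python3 - <<'E'
from h import *
delta(.471,.105,.061,6.5);print(observe()["joint_pos"].round(2))
s=snapshot("wrist");save(s,"w2");W=cloud(s)
z=W[...,2]
for psi in np.radians([6.2,6.6,7.0]):
        ex=np.array([np.cos(psi),np.sin(psi)]);ey=np.array([-ex[1],ex[0]])
        q=W[...,:2]-[.56,.1155]
        u=q@ex;v=q@ey
        pr=lambda m:[np.round(np.percentile(a[m],[1,50,99])*1000,1) for a in(u,v)]+[m.sum()]
        print(np.degrees(psi).round(1),"roof",pr((z>.098)&(z<.105)&(abs(v)<.1)&(u>-.06)&(u<.12)),"handle",pr((z>.079)&(z<.09)&(u<-.07)&(u>-.12)&(abs(v)<.06)),"deck",pr((z>.036)&(z<.044)&(abs(v)<.1)&(u>-.2)&(u<-.03)))
print(rect(W,(u<-.05)&(u>-.13)&(abs(v)<.025),.079,.09))
for d in models.regions_of("wrist","start_top"): print(d["confidence"],rect(W,d["mask"],.05,.07))
E
```

```text
pos [0.4684 0.1079 0.1936] yaw 7.2 tilt [0.002 0.002] w 0.398 t 7.6 -> d [-0.34  0.19 13.26] rz 0.012
[ 0.01 -0.12  2.08  0.    1.18 -0.11]
6.2 roof [array([-48.5,  16.8,  84.9]), array([-76.2,  15.2,  80.9]), np.int64(39509)] handle [array([-94.9, -88.1, -70.7]), array([-40.4,   4.5,  41.1]), np.int64(2126)] deck [array([-127.8,  -78.8,  -50.1]), array([-77.7,   6.7,  78.9]), np.int64(10834)]
6.6 roof [array([-48.4,  16.9,  85. ]), array([-76.5,  15.1,  80.8]), np.int64(39509)] handle [array([-94.8, -88. , -70.5]), array([-39.7,   4.8,  41.7]), np.int64(2135)] deck [array([-127.7,  -78.7,  -50. ]), array([-77.2,   7.4,  79.5]), np.int64(10834)]
7.0 roof [array([-48.2,  17. ,  85.1]), array([-76.8,  15. ,  80.7]), np.int64(39509)] handle [array([-94.7, -88. , -70.7]), array([-39.1,   5.3,  42.3]), np.int64(2131)] deck [array([-127.6,  -78.7,  -49.8]), array([-76.6,   8.1,  80.3]), np.int64(10834)]
(array([488.2, 106.7]), array([49.9, 44.6]), -83.0, 83.5, 1051)
0.61 (array([463.7,  44.3]), array([22.5, 20.8]), -57.9, 60.1, 540)
```

View pics/w2.png

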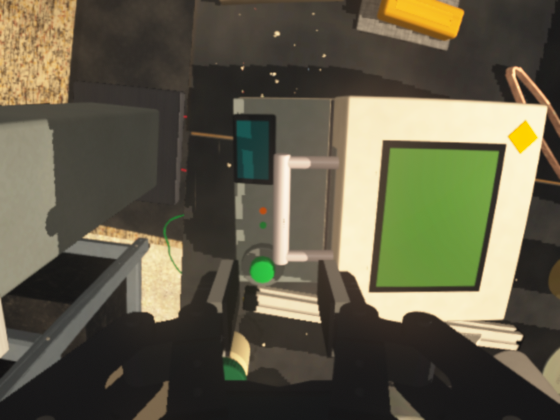

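Request:
drive_tool(deltas=[{"jaw": 0.4,"dx": -0.2,"dy": 0.3,"dz": 2.0,"rx": 0,"ry": 0,"rz": 0.01},{"jaw": 0.4,"dx": 0,"dy": 0,"dz": 3.0,"rx": 0,"ry": 0,"rz": 0},{"jaw": 0.4,"dx": 0,"dy": 0,"dz": 3.0,"rx": 0,"ry": 0,"rz": 0},{"jaw": 0.4,"dx": 0,"dy": 0,"dz": 3.0,"rx": 0,"ry": 0,"rz": 0},{"jaw": 0.4,"dx": 0,"dy": 0,"dz": 2.0,"rx": 0,"ry": 0,"rz": 0},{"jaw": 0.1,"dx": 0,"dy": 0,"dz": 0,"rx": 0,"ry": 0,"rz": 0},{"jaw": 0.0,"dx": 0,"dy": 0,"dz": 0,"rx": 0,"ry": 0,"rz": 0},{"jaw": 0.0,"dx": 0,"dy": 0,"dz": 0,"rx": 0,"ry": 0,"rz": 0},{"jaw": 0.0,"dx": 0,"dy": 0,"dz": 0,"rx": 0,"ry": 0,"rz": 0}], grip_force=30)

```text
time_s: 8.48
eef_pos: [0.4725, 0.1009, 0.0647]
tcp_rot: [0.002, 0.667, 0.745, 0.001]
ft_force: [3.8, -1.5, -5.4]
width: 0.122
grasp_force: 29.1
```

```bash
python3 - <<'E'
from h import *
delta(.471,.105,.061,6.5);o=observe();print(o["ft_force"],o["grasp_force"])
a0=np.arctan2(32,175);p=None
for i,t in enumerate(np.linspace(0,1.68,13)):
    c=np.array([178*(np.cos(a0)-np.cos(a0+t)),178*(np.sin(a0+t)-np.sin(a0))])
    print(t.round(2),c.round(1),"step",None if p is None else (c-p).round(1));p=c
E
```

```text
pos [0.4725 0.1009 0.0647] yaw 6.3 tilt [ 0.004 -0.001] w 0.122 t 8.5 -> d [ 0.42 -0.1   0.37] rz -0.004
[ 3.75675484 -1.51301345 -5.42296833] 29.132201671600342
0.0 [0. 0.] step None
0.14 [ 6.2 24.1] step [ 6.2 24.1]
0.28 [15.7 47.1] step [ 9.5 23. ]
0.42 [28.3 68.6] step [12.6 21.5]
0.56 [43.8 88.1] step [15.5 19.5]
0.7 [ 61.8 105.3] step [18.  17.2]
0.84 [ 82.1 119.7] step [20.3 14.5]
0.98 [104.2 131.2] step [22.1 11.5]
1.12 [127.6 139.5] step [23.5  8.3]
1.26 [152.  144.5] step [24.4  4.9]
1.4 [176.9 146. ] step [24.9  1.5]
1.54 [201.7 144. ] step [24.8 -2. ]
1.68 [226.  138.5] step [24.3 -5.4]
```

Request:
drive_tool(deltas=[{"jaw": 0.0,"dx": 0,"dy": 0.62,"dz": -2.4,"rx": 0,"ry": 0,"rz": 0},{"jaw": 0.0,"dx": 0,"dy": 0.95,"dz": -2.3,"rx": 0,"ry": 0,"rz": 0},{"jaw": 0.0,"dx": 0,"dy": 1.26,"dz": -2.15,"rx": 0,"ry": 0,"rz": 0},{"jaw": 0.0,"dx": 0,"dy": 1.55,"dz": -1.95,"rx": 0,"ry": 0,"rz": 0},{"jaw": 0.0,"dx": 0,"dy": 1.8,"dz": -1.7,"rx": 0,"ry": 0,"rz": 0},{"jaw": 0.0,"dx": 0,"dy": 2.0,"dz": -1.45,"rx": 0,"ry": 0,"rz": 0}])

```text
time_s: 8.98
eef_pos: [0.5518, 0.1101, 0.1836]
tcp_rot: [-0.0, 0.667, 0.745, -0.001]
ft_force: [2.5, -1.6, -10.0]
width: 0.124
grasp_force: 29.3
```

```bash
python3 - <<'E'
from h import *
delta(.471,.105,.061,6.5);o=observe();print(o["ft_force"],o["grasp_force"])
E
```

```text
pos [0.5518 0.1101 0.1836] yaw 6.3 tilt [-0.002 -0.002] w 0.124 t 9.0 -> d [ 0.4  -8.06 12.28] rz -0.003
[ 2.4894984  -1.58980013 -9.99198835] 29.334069192409515
```

Request:
drive_tool(deltas=[{"jaw": 0.0,"dx": 0,"dy": 2.2,"dz": -1.15,"rx": 0,"ry": 0,"rz": 0},{"jaw": 0.0,"dx": 0,"dy": 2.35,"dz": -0.8,"rx": 0,"ry": 0,"rz": 0},{"jaw": 0.0,"dx": 0,"dy": 2.4,"dz": -0.5,"rx": 0,"ry": 0,"rz": 0},{"jaw": 0.0,"dx": 0,"dy": 2.5,"dz": -0.15,"rx": 0,"ry": 0,"rz": 0},{"jaw": 0.0,"dx": 0,"dy": 2.5,"dz": 0.2,"rx": 0,"ry": 0,"rz": 0},{"jaw": 0.0,"dx": 0,"dy": 1.8,"dz": 0.4,"rx": 0,"ry": 0,"rz": 0},{"jaw": 0.0,"dx": 0,"dy": 0,"dz": 0,"rx": 0,"ry": 0,"rz": 0}])

```text
time_s: 9.57
eef_pos: [0.6929, 0.1261, 0.2065]
tcp_rot: [0.003, 0.667, 0.745, 0.003]
ft_force: [3.8, 1.2, 3.2]
width: 0.128
grasp_force: 30.4
```

```bash
python3 - <<'E'
from h import *
delta(.471,.105,.061,6.5);o=observe();print(o["ft_force"],o["grasp_force"])
s=snapshot("scene");save(s,"s2")
E
```

```text
pos [0.6929 0.1261 0.2065] yaw 6.3 tilt [0.008 0.001] w 0.128 t 9.6 -> d [  0.32 -22.41  14.37] rz -0.004
[3.84634776 1.2474303  3.21357501] 30.40511280298233
```

View pics/s2.png

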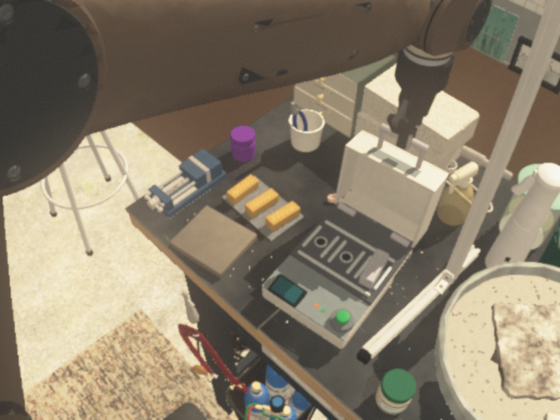

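The shield is up. One silver bar is in the right-hand place at (row 270, col 377), the other two places are empty, and the jar stands upright at (390, 395). Next I'll release the handle and go over the stage.

Request:
drive_tool(deltas=[{"jaw": 0.35,"dx": 0,"dy": 0,"dz": 0,"rx": 0,"ry": 0,"rz": 0},{"jaw": 0.35,"dx": 0,"dy": 0,"dz": 0,"rx": 0,"ry": 0,"rz": 0},{"jaw": 0.35,"dx": 0,"dy": 0,"dz": -2.0,"rx": 0,"ry": 0,"rz": 0},{"jaw": 0.35,"dx": 0,"dy": 0,"dz": -3.0,"rx": 0,"ry": 0,"rz": 0},{"jaw": 0.4,"dx": 0,"dy": -1.0,"dz": -2.0,"rx": 0,"ry": 0,"rz": 0},{"jaw": 0.7,"dx": 0,"dy": -4.0,"dz": 0,"rx": 0,"ry": 0,"rz": 0},{"jaw": 0.7,"dx": 0,"dy": -4.0,"dz": 0,"rx": 0,"ry": 0,"rz": 0},{"jaw": 0.7,"dx": 0,"dy": -4.0,"dz": 0,"rx": 0,"ry": 0,"rz": 0},{"jaw": 0.7,"dx": 0,"dy": -4.0,"dz": 0,"rx": 0,"ry": 0,"rz": 0},{"jaw": 0.7,"dx": 0,"dy": 0,"dz": 0,"rx": 0,"ry": 0,"rz": -0.12}])

```text
time_s: 10.45
eef_pos: [0.5107, 0.1073, 0.2692]
tcp_rot: [-0.004, 0.62, 0.784, -0.004]
ft_force: [0.4, -0.1, -0.5]
width: 0.704
grasp_force: 0.0
```

Request:
drive_tool(deltas=[{"jaw": 0.7,"dx": 0,"dy": 0,"dz": 0,"rx": 0,"ry": 0,"rz": -0.12},{"jaw": 0.7,"dx": 0,"dy": 0,"dz": 0,"rx": 0,"ry": 0,"rz": -0.12},{"jaw": 0.7,"dx": 0,"dy": 0,"dz": 0,"rx": 0,"ry": 0,"rz": -0.12},{"jaw": 0.7,"dx": 0,"dy": 0,"dz": 0,"rx": 0,"ry": 0,"rz": -0.12},{"jaw": 0.7,"dx": 0,"dy": 0,"dz": 0,"rx": 0,"ry": 0,"rz": -0.12},{"jaw": 0.7,"dx": 0,"dy": 0,"dz": 0,"rx": 0,"ry": 0,"rz": -0.12},{"jaw": 0.7,"dx": 0,"dy": 0,"dz": 0,"rx": 0,"ry": 0,"rz": -0.12},{"jaw": 0.7,"dx": 0,"dy": 0,"dz": 0,"rx": 0,"ry": 0,"rz": -0.12},{"jaw": 0.7,"dx": 0,"dy": 0,"dz": 0,"rx": 0,"ry": 0,"rz": -0.12},{"jaw": 0.7,"dx": 0,"dy": 0,"dz": 0,"rx": 0,"ry": 0,"rz": -0.12}])

```text
time_s: 11.28
eef_pos: [0.5183, 0.1071, 0.2722]
tcp_rot: [-0.001, 0.067, 0.998, -0.0]
ft_force: [-0.5, 0.6, 1.1]
width: 0.7
grasp_force: 0.0
```

Request:
drive_tool(deltas=[{"jaw": 0.7,"dx": 0,"dy": 0,"dz": 0,"rx": 0,"ry": 0,"rz": -0.12},{"jaw": 0.7,"dx": 0,"dy": 0,"dz": 0,"rx": 0,"ry": 0,"rz": -0.12},{"jaw": 0.7,"dx": 0,"dy": 0,"dz": 0,"rx": 0,"ry": 0,"rz": 0}])

```text
time_s: 11.53
eef_pos: [0.5185, 0.1072, 0.2722]
tcp_rot: [-0.001, -0.051, 0.999, -0.0]
ft_force: [0.0, -0.5, -0.4]
width: 0.703
grasp_force: 0.0
```

```bash
python3 - <<'E'
from h import *
delta(.567,.064,.2,96.5)
s=snapshot("wrist");save(s,"w3");W=cloud(s);x,y,z=np.moveaxis(W,-1,0)
np.save("w3W.npy",W)
for t in("silver_a_mid","brass_a_mid","slab","mat"):
    for d in models.regions_of("wrist",t):
        print(t,round(d["confidence"],2),np.round(d["pixel"]),rect(W,d["mask"],.002,.09))
print("silver",rect(W,(abs(x-.567)<.06)&(abs(y-.065)<.035),.060,.075))
E
```

```text
pos [0.5185 0.1072 0.2722] yaw 95.8 tilt [-0.002 -0.   ] w 0.703 t 11.5 -> d [-4.41 -4.78  7.21] rz -0.012
silver_a_mid 0.19 [235. 281.] (array([573.7, 117.4]), array([288.8, 164.6]), 7.5, 43.7, 35943)
brass_a_mid 0.87 [229. 489.] (array([559.9, 368.6]), array([66.3, 25.2]), 0.0, 22.3, 1442)
brass_a_mid 0.47 [ 77. 100.] (array([435.2, -82.5]), array([48.7, 47.7]), 82.4, 55.2, 2810)
slab 0.75 [123. 475.] (array([443. , 322.5]), array([119.5, 105.4]), -80.8, 14.1, 9542)
mat 0.76 [214. 435.] (array([562.2, 314.6]), array([131.9,  82.2]), 86.7, 2.3, 385)
mat 0.47 [230. 283.] (array([573.6, 117.1]), array([288.9, 165.1]), 7.5, 43.7, 36284)
mat 0.37 [342. 277.] (array([678.9, 131.1]), array([171.5,  60.2]), -88.0, 48.9, 7776)
silver (array([567.4,  65. ]), array([66.1, 24.6]), 12.1, 65.3, 1451)
```

View pics/w3.png

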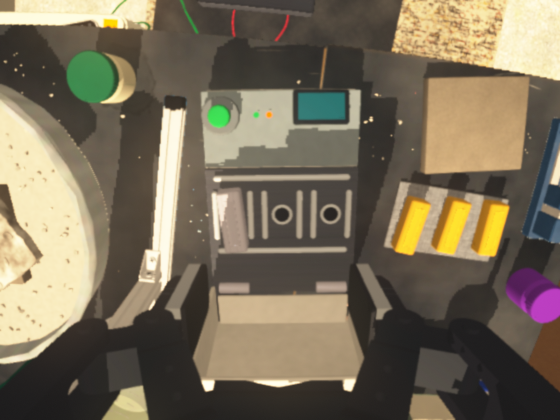

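Only one silver bar is present, at (row 220, col 235), yaw about 12°. The windows of the two free places show at (213, 282) and (214, 330). I'll grasp the silver bar.

Request:
drive_tool(deltas=[{"jaw": 0.5,"dx": 0,"dy": 0,"dz": 2.0,"rx": 0,"ry": 0,"rz": -0.11},{"jaw": 0.48,"dx": -2.0,"dy": -2.6,"dz": 2.0,"rx": 0,"ry": 0,"rz": 0},{"jaw": 0.45,"dx": -1.9,"dy": -2.5,"dz": 2.0,"rx": 0,"ry": 0,"rz": 0},{"jaw": 0.45,"dx": 0,"dy": 0,"dz": 3.5,"rx": 0,"ry": 0,"rz": 0},{"jaw": 0.45,"dx": 0,"dy": 0,"dz": 3.5,"rx": 0,"ry": 0,"rz": 0},{"jaw": 0.45,"dx": 0,"dy": 0,"dz": 3.0,"rx": 0,"ry": 0,"rz": 0},{"jaw": 0.45,"dx": 0,"dy": 0,"dz": 0,"rx": 0,"ry": 0,"rz": 0}], grip_force=40)

```text
time_s: 12.37
eef_pos: [0.5634, 0.0655, 0.1052]
tcp_rot: [-0.007, -0.104, 0.995, 0.001]
ft_force: [-1.7, 0.1, -0.5]
width: 0.451
grasp_force: 0.0
```

```bash
python3 - <<'E'
from h import *
delta(.5674,.065,.051,102.1)
W=np.load("w3W.npy")
print(np.nanmedian(W[211:216,280:285].reshape(-1,3),0),np.nanmedian(W[212:217,328:333].reshape(-1,3),0))
s=snapshot("wrist");W=cloud(s);x,y,z=np.moveaxis(W,-1,0)
print("silver",rect(W,(abs(x-.567)<.06)&(abs(y-.065)<.035),.060,.075))
im=cv2.cvtColor(s["color"],cv2.COLOR_RGB2GRAY)
psi=np.radians(6.5);ex=np.array([np.cos(psi),np.sin(psi)]);ey=np.array([-ex[1],ex[0]])
q=W[...,:2]-[.5605,.1165];u=q@ex;v=q@ey
for lo,hi in((-.015,.015),(.035,.068)):
    m=(abs(u)<.018)&(v>lo)&(v<hi)&(im<35)&(z<.048);print(m.sum(),rect(W,m,.035,.05), np.median(im[(abs(u)<.018)&(v>lo)&(v<hi)]))
E
```

```text
pos [0.5634 0.0655 0.1052] yaw 101.9 tilt [-0.015  0.001] w 0.451 t 12.4 -> d [-0.46 -0.15  5.41] rz -0.004
[0.5577291  0.1156936  0.04413008] [0.55395346 0.16695213 0.04439127]
silver (array([567.1,  64.8]), array([65.5, 23.7]), 12.0, 65.3, 4800)
0 None 47.0
339 (array([553.5, 167.7]), array([13.7, 13.5]), -89.2, 44.0, 339) 67.0
```

Request:
drive_tool(deltas=[{"jaw": 0.45,"dx": -0.3,"dy": -0.1,"dz": 2.4,"rx": 0,"ry": 0,"rz": 0},{"jaw": 0.45,"dx": 0,"dy": 0,"dz": 2.0,"rx": 0,"ry": 0,"rz": 0},{"jaw": 0.45,"dx": 0,"dy": 0,"dz": 1.0,"rx": 0,"ry": 0,"rz": 0},{"jaw": 0.45,"dx": 0,"dy": 0,"dz": 0,"rx": 0,"ry": 0,"rz": 0},{"jaw": 0.2,"dx": 0,"dy": 0,"dz": 0,"rx": 0,"ry": 0,"rz": 0},{"jaw": 0.15,"dx": 0,"dy": 0,"dz": 0,"rx": 0,"ry": 0,"rz": 0},{"jaw": 0.15,"dx": 0,"dy": 0,"dz": 0,"rx": 0,"ry": 0,"rz": 0},{"jaw": 0.15,"dx": 0,"dy": 0,"dz": 0,"rx": 0,"ry": 0,"rz": 0},{"jaw": 0.15,"dx": 0,"dy": 0,"dz": 0,"rx": 0,"ry": 0,"rz": 0}], grip_force=50)

```text
time_s: 13.17
eef_pos: [0.5733, 0.0651, 0.061]
tcp_rot: [0.002, -0.104, 0.995, -0.0]
ft_force: [-1.2, 1.0, 6.3]
width: 0.259
grasp_force: 50.6
```

```bash
python3 - <<'E'
from h import *
delta(.446,.325,.2,99.3);print(observe()["ft_force"],observe()["grasp_force"])
E
```

```text
pos [0.5733 0.0651 0.061 ] yaw 102.0 tilt [ 0.003 -0.   ] w 0.259 t 13.2 -> d [  7.01  28.05 -13.95] rz 0.047
[-1.17186158  1.00553623  6.34373639] 50.578996539115906
```

Request:
drive_tool(deltas=[{"jaw": 0.15,"dx": 0,"dy": 0,"dz": -1.0,"rx": 0,"ry": 0,"rz": 0},{"jaw": 0.15,"dx": 0,"dy": 0,"dz": -2.5,"rx": 0,"ry": 0,"rz": 0},{"jaw": 0.15,"dx": 0,"dy": 0,"dz": -2.5,"rx": 0,"ry": 0,"rz": 0},{"jaw": 0.15,"dx": 0.8,"dy": 3.0,"dz": -1.0,"rx": 0,"ry": 0,"rz": 0},{"jaw": 0.15,"dx": 0.9,"dy": 3.8,"dz": 0,"rx": 0,"ry": 0,"rz": 0},{"jaw": 0.15,"dx": 0.9,"dy": 3.8,"dz": 0,"rx": 0,"ry": 0,"rz": 0},{"jaw": 0.15,"dx": 0.9,"dy": 3.8,"dz": 0,"rx": 0,"ry": 0,"rz": 0},{"jaw": 0.15,"dx": 0.9,"dy": 3.8,"dz": 0,"rx": 0,"ry": 0,"rz": 0},{"jaw": 0.15,"dx": 0.9,"dy": 3.8,"dz": 0,"rx": 0,"ry": 0,"rz": 0},{"jaw": 0.15,"dx": 0.9,"dy": 3.8,"dz": 0,"rx": 0,"ry": 0,"rz": 0}])

```text
time_s: 14.0
eef_pos: [0.456, 0.3059, 0.1289]
tcp_rot: [-0.0, -0.104, 0.995, -0.0]
ft_force: [0.1, -0.0, -1.5]
width: 0.262
grasp_force: 49.7
```

```bash
python3 - <<'E'
from h import *
delta(.446,.325,.035,99.3);print(observe()["ft_force"],observe()["grasp_force"])
s=snapshot("wrist");save(s,"w4");W=cloud(s)
for t in("silver_a_mid","brass_a_mid"):
    for d in models.regions_of("wrist",t):
        print(t,round(d["confidence"],2),np.round(d["pixel"]),rect(W,d["mask"],.002,.2))
E
```

```text
pos [0.456  0.3059 0.1289] yaw 102.0 tilt [-0. -0.] w 0.262 t 14.0 -> d [0.58 2.08 9.39] rz 0.047
[ 0.05939712 -0.03961699 -1.51966423] 49.745850563049316
brass_a_mid 0.68 [362. 307.] (array([527.6, 345.4]), array([133.9,  10.3]), 16.2, 22.7, 250)
```

View pics/w4.png

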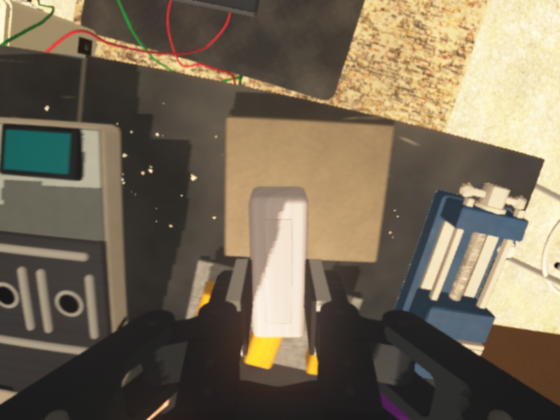

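Request:
drive_tool(deltas=[{"jaw": 0.15,"dx": 0.1,"dy": 1.3,"dz": 2.0,"rx": 0,"ry": 0,"rz": 0.05},{"jaw": 0.15,"dx": 0,"dy": 0,"dz": 3.0,"rx": 0,"ry": 0,"rz": 0},{"jaw": 0.15,"dx": 0,"dy": 0,"dz": 2.5,"rx": 0,"ry": 0,"rz": 0},{"jaw": 0.15,"dx": 0,"dy": 0,"dz": 1.3,"rx": 0,"ry": 0,"rz": 0},{"jaw": 0.15,"dx": 0,"dy": 0,"dz": 0.5,"rx": 0,"ry": 0,"rz": 0},{"jaw": 0.15,"dx": 0,"dy": 0,"dz": 0.2,"rx": 0,"ry": 0,"rz": 0},{"jaw": 0.15,"dx": 0,"dy": 0,"dz": 0.1,"rx": 0,"ry": 0,"rz": 0},{"jaw": 0.15,"dx": 0,"dy": 0,"dz": 0,"rx": 0,"ry": 0,"rz": 0}])

```text
time_s: 14.82
eef_pos: [0.4553, 0.3173, 0.0343]
tcp_rot: [0.001, -0.079, 0.997, 0.0]
ft_force: [-0.1, 0.0, -2.3]
width: 0.256
grasp_force: 49.9
```

```bash
python3 - <<'E'
from h import *
delta(.452,.318,.033,99.3);print(observe()["ft_force"],observe()["grasp_force"])
E
```

```text
pos [0.4553 0.3173 0.0343] yaw 99.1 tilt [0.002 0.001] w 0.256 t 14.8 -> d [0.32 0.12 0.13] rz -0.004
[-0.11872055  0.04131602 -2.25919475] 49.861260652542114
```

Request:
drive_tool(deltas=[{"jaw": 0.15,"dx": 0,"dy": 0,"dz": 0.1,"rx": 0,"ry": 0,"rz": 0},{"jaw": 0.15,"dx": 0,"dy": 0,"dz": 0.1,"rx": 0,"ry": 0,"rz": 0},{"jaw": 0.15,"dx": 0,"dy": 0,"dz": 0,"rx": 0,"ry": 0,"rz": 0},{"jaw": 0.15,"dx": 0,"dy": 0,"dz": 0,"rx": 0,"ry": 0,"rz": 0}])

```text
time_s: 15.15
eef_pos: [0.4549, 0.3175, 0.032]
tcp_rot: [0.001, -0.08, 0.997, 0.0]
ft_force: [0.5, -0.6, 1.6]
width: 0.26
grasp_force: 50.2
```

Request:
drive_tool(deltas=[{"jaw": 0.3,"dx": 0,"dy": 0,"dz": 0,"rx": 0,"ry": 0,"rz": 0},{"jaw": 0.4,"dx": 0,"dy": 0,"dz": 0,"rx": 0,"ry": 0,"rz": 0},{"jaw": 0.5,"dx": 0,"dy": 0,"dz": 0,"rx": 0,"ry": 0,"rz": 0},{"jaw": 0.5,"dx": 0,"dy": 0,"dz": -1.5,"rx": 0,"ry": 0,"rz": 0},{"jaw": 0.5,"dx": 0,"dy": 0,"dz": -4.0,"rx": 0,"ry": 0,"rz": 0},{"jaw": 0.5,"dx": 0,"dy": 0,"dz": -4.0,"rx": 0,"ry": 0,"rz": 0},{"jaw": 0.5,"dx": 0,"dy": 0,"dz": -4.0,"rx": 0,"ry": 0,"rz": 0},{"jaw": 0.5,"dx": 0,"dy": 0,"dz": -4.0,"rx": 0,"ry": 0,"rz": 0},{"jaw": 0.5,"dx": 0,"dy": 0,"dz": 0,"rx": 0,"ry": 0,"rz": 0}])

```text
time_s: 15.9
eef_pos: [0.4584, 0.3194, 0.2164]
tcp_rot: [0.008, -0.08, 0.997, 0.003]
ft_force: [0.7, 0.7, 1.0]
width: 0.499
grasp_force: 0.0
```

```bash
python3 - <<'E'
from h import *
delta(.56,.368,.2,90)
s=snapshot("wrist");W=cloud(s);x,y,z=np.moveaxis(W,-1,0)
print("silver",rect(W,(abs(x-.45)<.06)&(abs(y-.32)<.06),.03,.06))
for a,b in((.342,.4),(.293,.337),(.24,.288)): print("brass",rect(W,(x<.62)&(x>.51)&(y>a)&(y<b),.018,.03))
E
```

```text
pos [0.4584 0.3194 0.2164] yaw 99.1 tilt [0.016 0.007] w 0.499 t 15.9 -> d [-10.77   3.17   1.84] rz 0.16
silver (array([448.8, 317.1]), array([65.7, 23.7]), 10.4, 36.3, 1850)
brass (array([559.8, 369.6]), array([65.6, 24.7]), -0.1, 23.2, 1314)
brass (array([561.2, 319.9]), array([65. , 24.3]), -5.8, 23.3, 1327)
brass (array([551.1, 272. ]), array([35. , 24.1]), -7.3, 23.2, 478)
```

The silver bar lies flat on the slab. Now the left brass bar.

Request:
drive_tool(deltas=[{"jaw": 0.45,"dx": 0,"dy": 0,"dz": 0,"rx": 0,"ry": 0,"rz": 0.08},{"jaw": 0.45,"dx": 0,"dy": 0,"dz": 0,"rx": 0,"ry": 0,"rz": 0.08},{"jaw": 0.45,"dx": -3.4,"dy": 1.7,"dz": 0,"rx": 0,"ry": 0,"rz": 0},{"jaw": 0.45,"dx": -3.4,"dy": 1.7,"dz": 1.0,"rx": 0,"ry": 0,"rz": 0},{"jaw": 0.45,"dx": -3.4,"dy": 1.6,"dz": 1.6,"rx": 0,"ry": 0,"rz": 0},{"jaw": 0.45,"dx": 0,"dy": 0,"dz": 3.0,"rx": 0,"ry": 0,"rz": 0},{"jaw": 0.45,"dx": 0,"dy": 0,"dz": 3.0,"rx": 0,"ry": 0,"rz": 0},{"jaw": 0.45,"dx": 0,"dy": 0,"dz": 3.0,"rx": 0,"ry": 0,"rz": 0},{"jaw": 0.45,"dx": 0,"dy": 0,"dz": 0,"rx": 0,"ry": 0,"rz": 0},{"jaw": 0.45,"dx": 0,"dy": 0,"dz": 0,"rx": 0,"ry": 0,"rz": 0}])

```text
time_s: 16.78
eef_pos: [0.5536, 0.366, 0.0861]
tcp_rot: [-0.003, 0.0, 1.0, -0.002]
ft_force: [0.6, -1.1, 1.0]
width: 0.45
grasp_force: 0.0
```

```bash
python3 - <<'E'
from h import *
delta(.560,.369,.016,90)
s=snapshot("wrist");W=cloud(s);x,y,z=np.moveaxis(W,-1,0)
for a,b in((.342,.4),(.293,.337),(.24,.288)): print("brass",rect(W,(x<.62)&(x>.51)&(y>a)&(y<b),.018,.03))
E
```

```text
pos [0.5536 0.366  0.0861] yaw 90.0 tilt [-0.007 -0.003] w 0.45 t 16.8 -> d [-0.68  0.32  7.01] rz -0.001
brass (array([560. , 370.1]), array([65.8, 23.5]), 0.1, 23.3, 3874)
brass (array([561.7, 319.6]), array([65.7, 24.6]), -6.4, 23.4, 3406)
brass (array([566.8, 270.5]), array([66.4, 24.4]), -7.7, 23.4, 3729)
```

Request:
drive_tool(deltas=[{"jaw": 0.45,"dx": -0.5,"dy": 0.4,"dz": 2.5,"rx": 0,"ry": 0,"rz": 0},{"jaw": 0.45,"dx": 0,"dy": 0,"dz": 2.5,"rx": 0,"ry": 0,"rz": 0},{"jaw": 0.45,"dx": 0,"dy": 0,"dz": 1.8,"rx": 0,"ry": 0,"rz": 0},{"jaw": 0.45,"dx": 0,"dy": 0,"dz": 0,"rx": 0,"ry": 0,"rz": 0},{"jaw": 0.2,"dx": 0,"dy": 0,"dz": 0,"rx": 0,"ry": 0,"rz": 0},{"jaw": 0.15,"dx": 0,"dy": 0,"dz": 0,"rx": 0,"ry": 0,"rz": 0},{"jaw": 0.15,"dx": 0,"dy": 0,"dz": 0,"rx": 0,"ry": 0,"rz": 0},{"jaw": 0.15,"dx": 0,"dy": 0,"dz": 0,"rx": 0,"ry": 0,"rz": 0}])

```text
time_s: 17.5
eef_pos: [0.563, 0.372, 0.0267]
tcp_rot: [0.002, 0.0, 1.0, 0.001]
ft_force: [-2.3, -2.2, 6.7]
width: 0.149
grasp_force: 6.9
```

Request:
drive_tool(deltas=[{"jaw": 0.15,"dx": 0,"dy": 0,"dz": -1.0,"rx": 0,"ry": 0,"rz": 0},{"jaw": 0.15,"dx": 0,"dy": 0,"dz": -3.0,"rx": 0,"ry": 0,"rz": 0},{"jaw": 0.15,"dx": 0,"dy": 0,"dz": -3.0,"rx": 0,"ry": 0,"rz": 0},{"jaw": 0.15,"dx": 0,"dy": 0,"dz": -3.0,"rx": 0,"ry": 0,"rz": 0},{"jaw": 0.15,"dx": 0,"dy": -3.9,"dz": -0.5,"rx": 0,"ry": 0,"rz": -0.055},{"jaw": 0.15,"dx": 0,"dy": -3.9,"dz": 0,"rx": 0,"ry": 0,"rz": -0.055},{"jaw": 0.15,"dx": 0,"dy": -3.9,"dz": 0,"rx": 0,"ry": 0,"rz": 0},{"jaw": 0.15,"dx": 0,"dy": -3.9,"dz": 0,"rx": 0,"ry": 0,"rz": 0},{"jaw": 0.15,"dx": 0,"dy": -3.9,"dz": 0,"rx": 0,"ry": 0,"rz": 0}])

```text
time_s: 18.25
eef_pos: [0.5767, 0.1755, 0.1296]
tcp_rot: [0.002, -0.055, 0.998, 0.0]
ft_force: [0.4, 0.1, 0.1]
width: 0.149
grasp_force: 0.0
```

Request:
drive_tool(deltas=[{"jaw": 0.15,"dx": 0,"dy": 0,"dz": 0,"rx": 0,"ry": 0,"rz": 0},{"jaw": 0.15,"dx": 0,"dy": 0,"dz": 0,"rx": 0,"ry": 0,"rz": 0}])

```text
time_s: 18.42
eef_pos: [0.5771, 0.1751, 0.1292]
tcp_rot: [0.002, -0.053, 0.999, 0.0]
ft_force: [0.4, 0.3, -0.0]
width: 0.151
grasp_force: 0.0
```

```bash
cat >> h.py <<'E'
def held(W):
    """held bar's top rectangle relative to TCP in world mm"""
    o=observe();p=np.array(o["eef_pos"])
    d=W-p;m=(abs(d[...,0])<.055)&(abs(d[...,1])<.0145)
    top=d[...,2][m&(d[...,2]>-.005)&(d[...,2]<.03)]
    print("held rel TCP (mm): top z",np.round(np.percentile(top,[10,50,90])*1000,1))
    zt=np.median(top);r=rect(W,m,p[2]+zt-.004,p[2]+zt+.004)
    if r: print("held centre",np.round(r[0]-p[:2]*1000,1),r[1:])
E
python3 - <<'E'
from h import *
delta(.553,.1675,.062,96.5);o=observe();print(o["ft_force"],o["grasp_force"])
s=snapshot("wrist");save(s,"w5");W=cloud(s);held(W)
E
```

```text
pos [0.5771 0.1751 0.1292] yaw 96.0 tilt [0.004 0.001] w 0.151 t 18.4 -> d [ 2.51 -0.5   6.71] rz -0.008
[ 0.35976588  0.27632252 -0.00555068] 0.0
held rel TCP (mm): top z [ 6.  17.9 27.5]
held centre [-0.1  1. ] (array([28.7, 23.1]), -83.7, 146.8, 503)
```

View pics/w5.png

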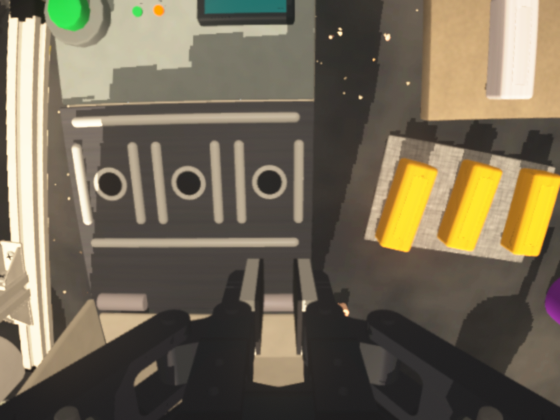

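I missed the bar: the open fingertips sit several mm higher than the TCP. The three bars are still on the mat, and the windows of places 1, 2 and 3 show at (182, 269), (183, 189) and (184, 110). I'll re-measure and go lower.

```bash
python3 - <<'E'
from h import *
s=snapshot("wrist");W=cloud(s);x,y,z=np.moveaxis(W,-1,0)
for a,b in((.342,.4),(.293,.337),(.24,.288)): print("brass",rect(W,(x<.62)&(x>.51)&(y>a)&(y<b),.018,.03))
P=[np.nanmean(W[r-3:r+4,c-3:c+4].reshape(-1,3),0) for r,c in((182,269),(183,189),(184,110))]
print(np.round(P,4)); d=P[0]-P[2];print(np.degrees(np.arctan2(-d[0],d[1])),np.hypot(d[0],d[1]))
delta(.560,.369,.08,90)
E
```

```text
brass (array([561.9, 371.8]), array([66.5, 25.3]), 1.7, 23.0, 2509)
brass (array([562.4, 318.8]), array([66.4, 25.1]), -6.6, 23.1, 2748)
brass (array([567.3, 269.2]), array([66.6, 24.6]), -7.4, 23.2, 2885)
[[0.5532 0.1686 0.044 ]
 [0.5592 0.1177 0.0442]
 [0.5651 0.0657 0.0444]]
6.613587644765423 0.10359758773024329
pos [0.5765 0.1773 0.1284] yaw 96.2 tilt [0.003 0.001] w 0.151 t 18.5 -> d [-0.43 19.23  4.85] rz 0.109
```

Request:
drive_tool(deltas=[{"jaw": 0.45,"dx": 0,"dy": 0,"dz": 0,"rx": 0,"ry": 0,"rz": 0.12},{"jaw": 0.45,"dx": 0,"dy": 0,"dz": 0,"rx": 0,"ry": 0,"rz": 0.12},{"jaw": 0.45,"dx": 0.7,"dy": 3.0,"dz": 0,"rx": 0,"ry": 0,"rz": 0},{"jaw": 0.45,"dx": 0.7,"dy": 3.0,"dz": 0,"rx": 0,"ry": 0,"rz": 0},{"jaw": 0.45,"dx": 0.7,"dy": 3.0,"dz": 0,"rx": 0,"ry": 0,"rz": 0},{"jaw": 0.45,"dx": 0,"dy": 0,"dz": 2.5,"rx": 0,"ry": 0,"rz": 0},{"jaw": 0.45,"dx": 0,"dy": 0,"dz": 2.0,"rx": 0,"ry": 0,"rz": 0},{"jaw": 0.45,"dx": 0,"dy": 0,"dz": 0.5,"rx": 0,"ry": 0,"rz": 0},{"jaw": 0.45,"dx": 0,"dy": 0,"dz": 0,"rx": 0,"ry": 0,"rz": 0},{"jaw": 0.45,"dx": 0,"dy": 0,"dz": 0,"rx": 0,"ry": 0,"rz": 0}])

```text
time_s: 19.35
eef_pos: [0.5668, 0.2697, 0.0774]
tcp_rot: [0.0, 0.065, 0.998, 0.0]
ft_force: [0.9, 0.2, 0.6]
width: 0.449
grasp_force: 0.0
```

```bash
python3 - <<'E'
from h import *
delta(.567,.2695,.008,82.4)
s=snapshot("wrist");W=cloud(s);x,y,z=np.moveaxis(W,-1,0)
for a,b in((.342,.4),(.293,.337),(.24,.288)): print("brass",rect(W,(x<.62)&(x>.51)&(y>a)&(y<b),.018,.03))
E
```

```text
pos [0.5668 0.2697 0.0774] yaw 82.6 tilt [0. 0.] w 0.449 t 19.4 -> d [-0.02 -0.02  6.94] rz 0.003
brass (array([561.8, 371.9]), array([66.4, 24.7]), 1.0, 23.2, 4474)
brass (array([561.8, 319.5]), array([65.8, 24.7]), -5.4, 23.3, 4607)
brass (array([566.7, 270.2]), array([65.8, 24.1]), -7.4, 23.3, 4320)
```

Request:
drive_tool(deltas=[{"jaw": 0.45,"dx": 0,"dy": 0.05,"dz": 2.5,"rx": 0,"ry": 0,"rz": 0},{"jaw": 0.45,"dx": 0,"dy": 0,"dz": 2.5,"rx": 0,"ry": 0,"rz": 0},{"jaw": 0.45,"dx": 0,"dy": 0,"dz": 1.5,"rx": 0,"ry": 0,"rz": 0},{"jaw": 0.45,"dx": 0,"dy": 0,"dz": 0.4,"rx": 0,"ry": 0,"rz": 0},{"jaw": 0.45,"dx": 0,"dy": 0,"dz": 0,"rx": 0,"ry": 0,"rz": 0},{"jaw": 0.2,"dx": 0,"dy": 0,"dz": 0,"rx": 0,"ry": 0,"rz": 0},{"jaw": 0.15,"dx": 0,"dy": 0,"dz": 0,"rx": 0,"ry": 0,"rz": 0},{"jaw": 0.15,"dx": 0,"dy": 0,"dz": 0,"rx": 0,"ry": 0,"rz": 0},{"jaw": 0.15,"dx": 0,"dy": 0,"dz": 0,"rx": 0,"ry": 0,"rz": 0}])

```text
time_s: 20.15
eef_pos: [0.5681, 0.2696, 0.0096]
tcp_rot: [0.001, 0.065, 0.998, 0.001]
ft_force: [-0.0, -0.6, 2.4]
width: 0.267
grasp_force: 52.9
```

```bash
python3 - <<'E'
from h import *
delta(.567,.27,.008,82.4);print(observe()["ft_force"],observe()["grasp_force"])
E
```

```text
pos [0.5681 0.2696 0.0096] yaw 82.5 tilt [0.003 0.001] w 0.267 t 20.1 -> d [0.11 0.02 0.16] rz 0.002
[-0.02255697 -0.58626802  2.40893572] 52.85380482673645
```

Request:
drive_tool(deltas=[{"jaw": 0.15,"dx": 0,"dy": 0,"dz": -2.0,"rx": 0,"ry": 0,"rz": 0},{"jaw": 0.15,"dx": 0,"dy": 0,"dz": -4.0,"rx": 0,"ry": 0,"rz": 0},{"jaw": 0.15,"dx": 0,"dy": 0,"dz": -4.0,"rx": 0,"ry": 0,"rz": -0.123},{"jaw": 0.15,"dx": 0,"dy": 0,"dz": -0.5,"rx": 0,"ry": 0,"rz": -0.123},{"jaw": 0.15,"dx": 0.4,"dy": -3.4,"dz": 0,"rx": 0,"ry": 0,"rz": 0},{"jaw": 0.15,"dx": 0.4,"dy": -3.4,"dz": 0,"rx": 0,"ry": 0,"rz": 0},{"jaw": 0.15,"dx": 0.4,"dy": -3.4,"dz": 0,"rx": 0,"ry": 0,"rz": 0},{"jaw": 0.15,"dx": 0.4,"dy": -3.4,"dz": 0,"rx": 0,"ry": 0,"rz": 0},{"jaw": 0.15,"dx": 0.5,"dy": -3.4,"dz": 0,"rx": 0,"ry": 0,"rz": 0},{"jaw": 0.15,"dx": 0.5,"dy": -3.3,"dz": 0,"rx": 0,"ry": 0,"rz": 0}])

```text
time_s: 20.98
eef_pos: [0.5638, 0.0631, 0.1129]
tcp_rot: [-0.0, -0.058, 0.998, -0.0]
ft_force: [-0.1, 1.2, -2.4]
width: 0.268
grasp_force: 52.4
```

Request:
drive_tool(deltas=[{"jaw": 0.15,"dx": 0,"dy": 0,"dz": 0,"rx": 0,"ry": 0,"rz": 0},{"jaw": 0.15,"dx": 0,"dy": 0,"dz": 0,"rx": 0,"ry": 0,"rz": 0},{"jaw": 0.15,"dx": 0,"dy": 0,"dz": 0,"rx": 0,"ry": 0,"rz": 0}])

```text
time_s: 21.23
eef_pos: [0.5641, 0.0648, 0.1128]
tcp_rot: [-0.0, -0.057, 0.998, 0.0]
ft_force: [0.1, 0.2, -1.7]
width: 0.269
grasp_force: 52.4
```

```bash
python3 - <<'E'
from h import *
delta(.566,.065,.08,96.6);o=observe();print(o["ft_force"],o["grasp_force"])
s=snapshot("wrist");save(s,"w6");W=cloud(s);held(W)
E
```

```text
pos [0.5641 0.0648 0.1128] yaw 96.6 tilt [-0.  0.] w 0.269 t 21.2 -> d [-0.19 -0.    3.28] rz -0.001
[ 0.08153642  0.24173523 -1.71456749] 52.38590061664581
held rel TCP (mm): top z [11.9 13.9 15.1]
held centre [-1.4  1. ] (array([65.6, 29.2]), 5.5, 126.6, 8632)
```

View pics/w6.png

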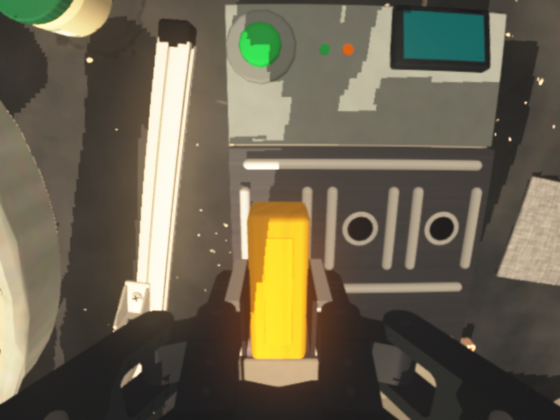

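The bar is held squarely over place 3 (row 280, col 280), so I'll lower it.

Request:
drive_tool(deltas=[{"jaw": 0.15,"dx": -0.2,"dy": 0,"dz": 2.0,"rx": 0,"ry": 0,"rz": 0},{"jaw": 0.15,"dx": 0,"dy": 0,"dz": 2.0,"rx": 0,"ry": 0,"rz": 0},{"jaw": 0.15,"dx": 0,"dy": 0,"dz": 1.0,"rx": 0,"ry": 0,"rz": 0},{"jaw": 0.15,"dx": 0,"dy": 0,"dz": 0.5,"rx": 0,"ry": 0,"rz": 0},{"jaw": 0.15,"dx": 0,"dy": 0,"dz": 0.3,"rx": 0,"ry": 0,"rz": 0},{"jaw": 0.15,"dx": 0,"dy": 0,"dz": 0.2,"rx": 0,"ry": 0,"rz": 0},{"jaw": 0.15,"dx": 0,"dy": 0,"dz": 0,"rx": 0,"ry": 0,"rz": 0},{"jaw": 0.15,"dx": 0,"dy": 0,"dz": 0,"rx": 0,"ry": 0,"rz": 0}])

```text
time_s: 21.95
eef_pos: [0.567, 0.065, 0.0537]
tcp_rot: [0.001, -0.058, 0.998, -0.0]
ft_force: [0.1, 0.1, -2.5]
width: 0.267
grasp_force: 52.4
```

```bash
python3 - <<'E'
from h import *
delta(.566,.065,.0516,96.6);o=observe();print(o["ft_force"],o["grasp_force"])
E
```

```text
pos [0.567  0.065  0.0537] yaw 96.6 tilt [ 0.002 -0.   ] w 0.267 t 21.9 -> d [0.1  0.02 0.21] rz 0.0
[ 0.0669909   0.09359969 -2.47211033] 52.35735476016998
```

Below rib level with no contact, so it is inside the ribs. I'll lower 2 mm, release and rise.

Request:
drive_tool(deltas=[{"jaw": 0.15,"dx": 0,"dy": 0,"dz": 0.1,"rx": 0,"ry": 0,"rz": 0},{"jaw": 0.15,"dx": 0,"dy": 0,"dz": 0.1,"rx": 0,"ry": 0,"rz": 0},{"jaw": 0.15,"dx": 0,"dy": 0,"dz": 0,"rx": 0,"ry": 0,"rz": 0},{"jaw": 0.3,"dx": 0,"dy": 0,"dz": 0,"rx": 0,"ry": 0,"rz": 0},{"jaw": 0.4,"dx": 0,"dy": 0,"dz": 0,"rx": 0,"ry": 0,"rz": 0},{"jaw": 0.42,"dx": 0,"dy": 0,"dz": 0,"rx": 0,"ry": 0,"rz": 0},{"jaw": 0.42,"dx": 0,"dy": 0,"dz": -2.0,"rx": 0,"ry": 0,"rz": 0},{"jaw": 0.42,"dx": 0,"dy": 0,"dz": -3.0,"rx": 0,"ry": 0,"rz": 0},{"jaw": 0.42,"dx": 0,"dy": 0,"dz": -3.0,"rx": 0,"ry": 0,"rz": 0},{"jaw": 0.45,"dx": 0,"dy": 3.0,"dz": 0,"rx": 0,"ry": 0,"rz": 0}])

```text
time_s: 22.78
eef_pos: [0.5682, 0.0917, 0.1384]
tcp_rot: [0.007, -0.055, 0.998, -0.001]
ft_force: [1.3, 0.5, 1.8]
width: 0.45
grasp_force: 0.0
```

Request:
drive_tool(deltas=[{"jaw": 0.45,"dx": -0.5,"dy": 3.9,"dz": 0,"rx": 0,"ry": 0,"rz": 0},{"jaw": 0.45,"dx": -0.5,"dy": 3.9,"dz": 0,"rx": 0,"ry": 0,"rz": 0},{"jaw": 0.45,"dx": -0.5,"dy": 3.9,"dz": 0,"rx": 0,"ry": 0,"rz": 0},{"jaw": 0.45,"dx": -0.5,"dy": 3.9,"dz": 0,"rx": 0,"ry": 0,"rz": 0},{"jaw": 0.45,"dx": -0.4,"dy": 3.8,"dz": 0,"rx": 0,"ry": 0,"rz": 0},{"jaw": 0.45,"dx": 0,"dy": 3.0,"dz": 0,"rx": 0,"ry": 0,"rz": 0.1},{"jaw": 0.45,"dx": 0,"dy": 0,"dz": 2.0,"rx": 0,"ry": 0,"rz": 0.12},{"jaw": 0.45,"dx": 0,"dy": 0,"dz": 2.0,"rx": 0,"ry": 0,"rz": 0},{"jaw": 0.45,"dx": 0,"dy": 0,"dz": 0,"rx": 0,"ry": 0,"rz": 0},{"jaw": 0.45,"dx": 0,"dy": 0,"dz": 0,"rx": 0,"ry": 0,"rz": 0}])

```text
time_s: 23.62
eef_pos: [0.5597, 0.3196, 0.0893]
tcp_rot: [-0.002, 0.052, 0.999, -0.001]
ft_force: [0.1, -0.0, 0.4]
width: 0.45
grasp_force: 0.0
```

```bash
python3 - <<'E'
from h import *
delta(.562,.3195,.008,84.6)
s=snapshot("wrist");W=cloud(s);x,y,z=np.moveaxis(W,-1,0)
for a,b in((.342,.4),(.293,.342),(.24,.288)): print("brass",rect(W,(x<.62)&(x>.51)&(y>a)&(y<b),.018,.03))
s=snapshot("scene");W=cloud(s);x,y,z=np.moveaxis(W,-1,0)
print("placed",rect(W,(abs(x-.565)<.05)&(abs(y-.065)<.03),.060,.08))
print("silver",rect(W,(abs(x-.45)<.06)&(abs(y-.32)<.06),.03,.06))
E
```

```text
pos [0.5597 0.3196 0.0893] yaw 84.0 tilt [-0.003 -0.001] w 0.45 t 23.6 -> d [-0.25  0.02  8.13] rz -0.01
brass (array([571.5, 363.5]), array([85.7, 43.1]), 0.1, 23.3, 5106)
brass (array([581.6, 333.3]), array([66.5, 17.4]), -0.0, 23.3, 2237)
brass None
placed (array([566. ,  63.9]), array([68.1, 25.1]), 6.0, 66.4, 546)
silver (array([449.8, 314.7]), array([65.9, 24.6]), 7.7, 36.5, 442)
```

Bar one is in place. The middle bar has been knocked aside, so I'll look again.

```bash
python3 - <<'E'
from h import *
s=snapshot("wrist");save(s,"w7",(150,420,150,560),1.6);W=cloud(s);x,y,z=np.moveaxis(W,-1,0)
for d in models.regions_of("wrist","brass_a_mid"): print(round(d["confidence"],2),np.round(d["pixel"]),rect(W,d["mask"],.018,.03))
m=((x<.65)&(x>.48)&(y>.23)&(y<.41)&(z>.018)&(z<.03)).astype(np.uint8)
m=cv2.erode(m,np.ones((5,5)))
n,l,st,_=cv2.connectedComponentsWithStats(m)
for i in range(1,n):
    if st[i,4]>200: print(rect(W,l==i,.01,.04))
E
```

```text
0.56 [213. 360.] (array([561.7, 372.5]), array([66. , 24.8]), 0.7, 23.3, 3998)
(array([560.9, 371.9]), array([63.3, 22.2]), 0.3, 23.4, 3211)
(array([580.8, 339.2]), array([62.7, 21.3]), -7.5, 23.5, 2514)
```

View pics/w7.png

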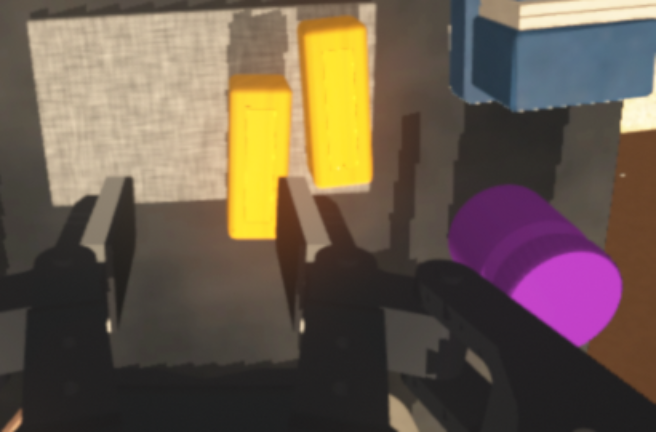

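The middle bar now lies close beside the left one: (row 155, col 260) versus (100, 335) in the crop. There is no room for a finger between their middles, so I'll grip its free far end and drag it clear.

Request:
drive_tool(deltas=[{"jaw": 0.42,"dx": -2.3,"dy": 1.1,"dz": 0,"rx": 0,"ry": 0,"rz": 0.025},{"jaw": 0.42,"dx": -2.4,"dy": 1.1,"dz": 0,"rx": 0,"ry": 0,"rz": 0},{"jaw": 0.42,"dx": 0,"dy": 0,"dz": 2.0,"rx": 0,"ry": 0,"rz": 0},{"jaw": 0.42,"dx": 0,"dy": 0,"dz": 1.5,"rx": 0,"ry": 0,"rz": 0},{"jaw": 0.42,"dx": 0,"dy": 0,"dz": 0,"rx": 0,"ry": 0,"rz": 0},{"jaw": 0.42,"dx": 0,"dy": 0,"dz": 0,"rx": 0,"ry": 0,"rz": 0}])

```text
time_s: 24.32
eef_pos: [0.6085, 0.3355, 0.0541]
tcp_rot: [-0.002, 0.065, 0.998, -0.001]
ft_force: [-0.1, -0.3, 1.0]
width: 0.424
grasp_force: 0.0
```

```bash
python3 - <<'E'
from h import *
delta(.609,.3353,.010,82.5)
s=snapshot("wrist");W=cloud(s);x,y,z=np.moveaxis(W,-1,0)
m=((x<.65)&(x>.48)&(y>.23)&(y<.41)&(z>.018)&(z<.03)).astype(np.uint8)
m=cv2.erode(m,np.ones((5,5)))
n,l,st,_=cv2.connectedComponentsWithStats(m)
for i in range(1,n):
    if st[i,4]>200: print(rect(W,l==i,.01,.04))
E
```

```text
pos [0.6085 0.3355 0.0541] yaw 82.6 tilt [-0.004 -0.001] w 0.424 t 24.3 -> d [-0.07 -0.    4.41] rz 0.001
(array([561.6, 372.2]), array([63.1, 22.2]), 0.7, 23.4, 5145)
(array([581.6, 339.8]), array([63.7, 21.2]), -6.0, 23.5, 4841)
```

Request:
drive_tool(deltas=[{"jaw": 0.42,"dx": -0.1,"dy": 0,"dz": 2.0,"rx": 0,"ry": 0,"rz": 0},{"jaw": 0.42,"dx": 0,"dy": 0,"dz": 2.0,"rx": 0,"ry": 0,"rz": 0},{"jaw": 0.42,"dx": 0,"dy": 0,"dz": 0.4,"rx": 0,"ry": 0,"rz": 0},{"jaw": 0.42,"dx": 0,"dy": 0,"dz": 0,"rx": 0,"ry": 0,"rz": 0},{"jaw": 0.2,"dx": 0,"dy": 0,"dz": 0,"rx": 0,"ry": 0,"rz": 0},{"jaw": 0.15,"dx": 0,"dy": 0,"dz": 0,"rx": 0,"ry": 0,"rz": 0},{"jaw": 0.15,"dx": 0,"dy": 0,"dz": 0,"rx": 0,"ry": 0,"rz": 0},{"jaw": 0.15,"dx": 0,"dy": 0,"dz": 0,"rx": 0,"ry": 0,"rz": 0},{"jaw": 0.15,"dx": 0,"dy": 0,"dz": -0.4,"rx": 0,"ry": 0,"rz": 0}])

```text
time_s: 25.12
eef_pos: [0.6109, 0.3361, 0.0158]
tcp_rot: [-0.0, 0.065, 0.998, -0.0]
ft_force: [-0.1, -0.5, -2.5]
width: 0.265
grasp_force: 51.4
```

Request:
drive_tool(deltas=[{"jaw": 0.15,"dx": 0,"dy": -1.0,"dz": 0,"rx": 0,"ry": 0,"rz": 0},{"jaw": 0.15,"dx": 0.5,"dy": -1.0,"dz": 0,"rx": 0,"ry": 0,"rz": 0},{"jaw": 0.15,"dx": 0.5,"dy": -1.0,"dz": 0,"rx": 0,"ry": 0,"rz": 0},{"jaw": 0.15,"dx": 0.5,"dy": -1.0,"dz": 0,"rx": 0,"ry": 0,"rz": 0},{"jaw": 0.15,"dx": 0.5,"dy": -1.0,"dz": 0.3,"rx": 0,"ry": 0,"rz": 0},{"jaw": 0.15,"dx": 0,"dy": 0,"dz": 0,"rx": 0,"ry": 0,"rz": 0},{"jaw": 0.35,"dx": 0,"dy": 0,"dz": 0,"rx": 0,"ry": 0,"rz": 0},{"jaw": 0.45,"dx": 0,"dy": 0,"dz": 0,"rx": 0,"ry": 0,"rz": 0},{"jaw": 0.45,"dx": 0,"dy": 0,"dz": -4.0,"rx": 0,"ry": 0,"rz": 0},{"jaw": 0.45,"dx": 4.0,"dy": 0,"dz": -4.0,"rx": 0,"ry": 0,"rz": 0}])

```text
time_s: 25.95
eef_pos: [0.5591, 0.2923, 0.0832]
tcp_rot: [0.001, 0.066, 0.998, 0.0]
ft_force: [0.2, 1.7, 2.2]
width: 0.444
grasp_force: 0.0
```

Request:
drive_tool(deltas=[{"jaw": 0.45,"dx": 0,"dy": 0,"dz": 0,"rx": 0,"ry": 0,"rz": 0},{"jaw": 0.45,"dx": 0,"dy": 0,"dz": 0,"rx": 0,"ry": 0,"rz": 0}])

```text
time_s: 26.12
eef_pos: [0.5567, 0.2942, 0.0853]
tcp_rot: [0.002, 0.064, 0.998, 0.001]
ft_force: [-0.6, 0.2, -1.6]
width: 0.449
grasp_force: 0.0
```

```bash
cat >> h.py <<'E'
def bars(W):
    x,y,z=np.moveaxis(W,-1,0);L=[]
    m=((x<.65)&(x>.51)&(y>.22)&(y<.41)&(z>.018)&(z<.03)).astype(np.uint8)
    n,l,st,_=cv2.connectedComponentsWithStats(cv2.erode(m,np.ones((5,5))))
    for i in range(1,n):
        if st[i,4]>200: print(rect(W,l==i,.01,.04))
E
python3 - <<'E'
from h import *
s=snapshot("wrist");bars(cloud(s))
delta(.58,.29,.010,82.5)
E
```

```text
(array([561.2, 371.6]), array([63.3, 22.1]), 0.5, 23.4, 3010)
(array([554.5, 291.9]), array([63.2, 21.3]), -5.9, 23.5, 3199)
pos [0.5561 0.2936 0.0833] yaw 82.6 tilt [0.002 0.001] w 0.448 t 26.2 -> d [-2.41 -0.06  7.34] rz 0.002
```

Request:
drive_tool(deltas=[{"jaw": 0.45,"dx": 0.1,"dy": -0.15,"dz": 2.5,"rx": 0,"ry": 0,"rz": -0.025},{"jaw": 0.45,"dx": 0,"dy": 0,"dz": 2.5,"rx": 0,"ry": 0,"rz": 0},{"jaw": 0.45,"dx": 0,"dy": 0,"dz": 1.5,"rx": 0,"ry": 0,"rz": 0},{"jaw": 0.45,"dx": 0,"dy": 0,"dz": 0.9,"rx": 0,"ry": 0,"rz": 0},{"jaw": 0.45,"dx": 0,"dy": 0,"dz": 0,"rx": 0,"ry": 0,"rz": 0},{"jaw": 0.2,"dx": 0,"dy": 0,"dz": 0,"rx": 0,"ry": 0,"rz": 0},{"jaw": 0.15,"dx": 0,"dy": 0,"dz": 0,"rx": 0,"ry": 0,"rz": 0},{"jaw": 0.15,"dx": 0,"dy": 0,"dz": 0,"rx": 0,"ry": 0,"rz": 0},{"jaw": 0.15,"dx": 0,"dy": 0,"dz": 0,"rx": 0,"ry": 0,"rz": 0}])

```text
time_s: 26.92
eef_pos: [0.555, 0.2919, 0.0092]
tcp_rot: [0.001, 0.052, 0.999, 0.0]
ft_force: [-0.3, -0.0, -2.3]
width: 0.27
grasp_force: 52.1
```

```bash
python3 - <<'E'
from h import *
delta(.56,.117,.115,96.6);print(observe()["ft_force"],observe()["grasp_force"])
E
```

```text
pos [0.555  0.2919 0.0092] yaw 84.0 tilt [0.001 0.   ] w 0.27 t 26.9 -> d [ -2.34 -17.33 -10.59] rz -0.22
[-2.78872544e-01 -1.63166604e-03 -2.25193624e+00] 52.08098530769348
```

Request:
drive_tool(deltas=[{"jaw": 0.15,"dx": 0,"dy": 0,"dz": -2.0,"rx": 0,"ry": 0,"rz": 0},{"jaw": 0.15,"dx": 0,"dy": 0,"dz": -4.0,"rx": 0,"ry": 0,"rz": 0},{"jaw": 0.15,"dx": 0,"dy": 0,"dz": -4.0,"rx": 0,"ry": 0,"rz": -0.11},{"jaw": 0.15,"dx": 0,"dy": 0,"dz": -0.5,"rx": 0,"ry": 0,"rz": -0.11},{"jaw": 0.15,"dx": 0.3,"dy": -3.5,"dz": 0,"rx": 0,"ry": 0,"rz": 0},{"jaw": 0.15,"dx": 0.3,"dy": -3.5,"dz": 0,"rx": 0,"ry": 0,"rz": 0},{"jaw": 0.15,"dx": 0.3,"dy": -3.5,"dz": 0,"rx": 0,"ry": 0,"rz": 0},{"jaw": 0.15,"dx": 0.3,"dy": -3.5,"dz": 0,"rx": 0,"ry": 0,"rz": 0},{"jaw": 0.15,"dx": 0.3,"dy": -3.4,"dz": 0,"rx": 0,"ry": 0,"rz": 0}])

```text
time_s: 27.67
eef_pos: [0.5594, 0.1156, 0.114]
tcp_rot: [0.001, -0.058, 0.998, -0.0]
ft_force: [0.6, -0.7, -1.5]
width: 0.264
grasp_force: 52.2
```

Request:
drive_tool(deltas=[{"jaw": 0.15,"dx": 0,"dy": 0,"dz": 0,"rx": 0,"ry": 0,"rz": 0},{"jaw": 0.15,"dx": 0,"dy": 0,"dz": 0,"rx": 0,"ry": 0,"rz": 0},{"jaw": 0.15,"dx": 0,"dy": 0,"dz": 0,"rx": 0,"ry": 0,"rz": 0}])

```text
time_s: 27.92
eef_pos: [0.5597, 0.1172, 0.1138]
tcp_rot: [0.0, -0.057, 0.998, 0.0]
ft_force: [-0.5, 0.4, -2.7]
width: 0.268
grasp_force: 52.2
```

```bash
python3 - <<'E'
from h import *
delta(.560,.117,.0525,96.6);o=observe();print(o["ft_force"],o["grasp_force"])
s=snapshot("wrist");W=cloud(s);held(W)
E
```

```text
pos [0.5597 0.1172 0.1138] yaw 96.6 tilt [0.001 0.   ] w 0.268 t 27.9 -> d [-0.02 -0.02  6.13] rz -0.001
[-0.51095415  0.38451229 -2.73891815] 52.171690464019775
held rel TCP (mm): top z [13.1 15.2 16.3]
held centre [0.4 0.9] (array([66. , 29.1]), 4.7, 128.8, 8678)
```

Request:
drive_tool(deltas=[{"jaw": 0.15,"dx": 0,"dy": 0,"dz": 2.0,"rx": 0,"ry": 0,"rz": 0},{"jaw": 0.15,"dx": 0,"dy": 0,"dz": 2.0,"rx": 0,"ry": 0,"rz": 0},{"jaw": 0.15,"dx": 0,"dy": 0,"dz": 1.0,"rx": 0,"ry": 0,"rz": 0},{"jaw": 0.15,"dx": 0,"dy": 0,"dz": 0.5,"rx": 0,"ry": 0,"rz": 0},{"jaw": 0.15,"dx": 0,"dy": 0,"dz": 0.3,"rx": 0,"ry": 0,"rz": 0},{"jaw": 0.15,"dx": 0,"dy": 0,"dz": 0.3,"rx": 0,"ry": 0,"rz": 0},{"jaw": 0.15,"dx": 0,"dy": 0,"dz": 0,"rx": 0,"ry": 0,"rz": 0},{"jaw": 0.15,"dx": 0,"dy": 0,"dz": 0,"rx": 0,"ry": 0,"rz": 0}])

```text
time_s: 28.63
eef_pos: [0.5602, 0.1172, 0.0531]
tcp_rot: [0.001, -0.058, 0.998, -0.0]
ft_force: [-0.7, -0.6, -1.3]
width: 0.269
grasp_force: 52.1
```

```bash
python3 - <<'E'
from h import *
delta(.56,.117,.0516,96.6);o=observe();print(o["ft_force"],o["grasp_force"])
E
```

```text
pos [0.5602 0.1172 0.0531] yaw 96.6 tilt [0.001 0.   ] w 0.269 t 28.6 -> d [ 0.02 -0.02  0.15] rz 0.0
[-0.73785158 -0.60323129 -1.30422201] 52.13882088661194
```

Request:
drive_tool(deltas=[{"jaw": 0.15,"dx": 0,"dy": 0,"dz": 0.1,"rx": 0,"ry": 0,"rz": 0},{"jaw": 0.15,"dx": 0,"dy": 0,"dz": 0.05,"rx": 0,"ry": 0,"rz": 0},{"jaw": 0.15,"dx": 0,"dy": 0,"dz": 0,"rx": 0,"ry": 0,"rz": 0},{"jaw": 0.3,"dx": 0,"dy": 0,"dz": 0,"rx": 0,"ry": 0,"rz": 0},{"jaw": 0.4,"dx": 0,"dy": 0,"dz": 0,"rx": 0,"ry": 0,"rz": 0},{"jaw": 0.42,"dx": 0,"dy": 0,"dz": 0,"rx": 0,"ry": 0,"rz": 0},{"jaw": 0.42,"dx": 0,"dy": 0,"dz": -2.0,"rx": 0,"ry": 0,"rz": 0},{"jaw": 0.42,"dx": 0,"dy": 0,"dz": -3.0,"rx": 0,"ry": 0,"rz": 0},{"jaw": 0.42,"dx": 0,"dy": 0,"dz": -3.0,"rx": 0,"ry": 0,"rz": 0},{"jaw": 0.45,"dx": -0.4,"dy": 3.6,"dz": 0,"rx": 0,"ry": 0,"rz": 0}])

```text
time_s: 29.47
eef_pos: [0.5647, 0.15, 0.1385]
tcp_rot: [0.007, -0.055, 0.998, -0.001]
ft_force: [2.4, 1.2, 1.1]
width: 0.455
grasp_force: 0.0
```

Request:
drive_tool(deltas=[{"jaw": 0.45,"dx": -0.4,"dy": 3.6,"dz": 0,"rx": 0,"ry": 0,"rz": 0},{"jaw": 0.45,"dx": -0.4,"dy": 3.6,"dz": 0,"rx": 0,"ry": 0,"rz": 0},{"jaw": 0.45,"dx": -0.4,"dy": 3.6,"dz": 0,"rx": 0,"ry": 0,"rz": 0},{"jaw": 0.45,"dx": -0.4,"dy": 3.6,"dz": 0,"rx": 0,"ry": 0,"rz": 0},{"jaw": 0.45,"dx": -0.5,"dy": 3.6,"dz": 0,"rx": 0,"ry": 0,"rz": 0},{"jaw": 0.45,"dx": -0.5,"dy": 3.7,"dz": 0,"rx": 0,"ry": 0,"rz": 0},{"jaw": 0.45,"dx": 0,"dy": 0,"dz": 2.0,"rx": 0,"ry": 0,"rz": 0.107},{"jaw": 0.45,"dx": 0,"dy": 0,"dz": 2.0,"rx": 0,"ry": 0,"rz": 0},{"jaw": 0.45,"dx": 0,"dy": 0,"dz": 0,"rx": 0,"ry": 0,"rz": 0},{"jaw": 0.45,"dx": 0,"dy": 0,"dz": 0,"rx": 0,"ry": 0,"rz": 0}])

```text
time_s: 30.3
eef_pos: [0.5592, 0.3714, 0.0893]
tcp_rot: [-0.002, -0.004, 1.0, -0.001]
ft_force: [0.6, -0.2, 0.0]
width: 0.446
grasp_force: 0.0
```

```bash
python3 - <<'E'
from h import *
delta(.5614,.372,.009,90.5)
s=snapshot("wrist");bars(cloud(s))
s=snapshot("scene");W=cloud(s);x,y,z=np.moveaxis(W,-1,0)
print("placed",rect(W,(abs(x-.565)<.05)&(abs(y-.065)<.03),.060,.08),rect(W,(abs(x-.56)<.05)&(abs(y-.117)<.024),.060,.08))
E
```

```text
pos [0.5592 0.3714 0.0893] yaw 90.5 tilt [-0.003 -0.001] w 0.446 t 30.3 -> d [-0.25  0.07  8.03] rz 0.0
(array([561.4, 372.8]), array([63.5, 21.2]), 0.7, 23.4, 2880)
placed (array([565.5,  64.2]), array([68.2, 25.1]), 7.4, 66.5, 546) (array([560.9, 116. ]), array([65.6, 24.7]), 6.3, 66.4, 500)
```

Request:
drive_tool(deltas=[{"jaw": 0.45,"dx": -0.2,"dy": 0.1,"dz": 2.5,"rx": 0,"ry": 0,"rz": 0},{"jaw": 0.45,"dx": 0,"dy": 0,"dz": 2.5,"rx": 0,"ry": 0,"rz": 0},{"jaw": 0.45,"dx": 0,"dy": 0,"dz": 2.0,"rx": 0,"ry": 0,"rz": 0},{"jaw": 0.45,"dx": 0,"dy": 0,"dz": 1.0,"rx": 0,"ry": 0,"rz": 0},{"jaw": 0.45,"dx": 0,"dy": 0,"dz": 0,"rx": 0,"ry": 0,"rz": 0},{"jaw": 0.2,"dx": 0,"dy": 0,"dz": 0,"rx": 0,"ry": 0,"rz": 0},{"jaw": 0.15,"dx": 0,"dy": 0,"dz": 0,"rx": 0,"ry": 0,"rz": 0},{"jaw": 0.15,"dx": 0,"dy": 0,"dz": 0,"rx": 0,"ry": 0,"rz": 0},{"jaw": 0.15,"dx": 0,"dy": 0,"dz": 0,"rx": 0,"ry": 0,"rz": 0}])

```text
time_s: 31.15
eef_pos: [0.5634, 0.3733, 0.0126]
tcp_rot: [0.001, -0.004, 1.0, 0.001]
ft_force: [0.4, -0.5, 1.1]
width: 0.265
grasp_force: 54.2
```

```bash
python3 - <<'E'
from h import *
delta(.5535,.1683,.115,96.6);print(observe()["ft_force"],observe()["grasp_force"])
E
```

```text
pos [0.5634 0.3733 0.0126] yaw 90.5 tilt [0.003 0.001] w 0.265 t 31.1 -> d [  1.13 -20.48 -10.26] rz -0.107
[ 0.39842849 -0.49058776  1.09352835] 54.22883927822113
```

Request:
drive_tool(deltas=[{"jaw": 0.15,"dx": 0,"dy": 0,"dz": -2.0,"rx": 0,"ry": 0,"rz": 0},{"jaw": 0.15,"dx": 0,"dy": 0,"dz": -4.0,"rx": 0,"ry": 0,"rz": 0},{"jaw": 0.15,"dx": 0,"dy": 0,"dz": -4.0,"rx": 0,"ry": 0,"rz": -0.107},{"jaw": 0.15,"dx": 0,"dy": 0,"dz": -0.5,"rx": 0,"ry": 0,"rz": 0},{"jaw": 0.15,"dx": 0.5,"dy": -3.4,"dz": 0,"rx": 0,"ry": 0,"rz": 0},{"jaw": 0.15,"dx": 0.5,"dy": -3.4,"dz": 0,"rx": 0,"ry": 0,"rz": 0},{"jaw": 0.15,"dx": 0.5,"dy": -3.4,"dz": 0,"rx": 0,"ry": 0,"rz": 0},{"jaw": 0.15,"dx": 0.5,"dy": -3.4,"dz": 0,"rx": 0,"ry": 0,"rz": 0},{"jaw": 0.15,"dx": 0.5,"dy": -3.4,"dz": 0,"rx": 0,"ry": 0,"rz": 0},{"jaw": 0.15,"dx": 0.6,"dy": -3.2,"dz": 0,"rx": 0,"ry": 0,"rz": 0}])

```text
time_s: 31.98
eef_pos: [0.5545, 0.167, 0.1162]
tcp_rot: [0.0, -0.057, 0.998, -0.0]
ft_force: [-0.3, -0.2, -1.8]
width: 0.265
grasp_force: 53.9
```

Request:
drive_tool(deltas=[{"jaw": 0.15,"dx": 0,"dy": 0,"dz": 0,"rx": 0,"ry": 0,"rz": 0},{"jaw": 0.15,"dx": 0,"dy": 0,"dz": 0,"rx": 0,"ry": 0,"rz": 0},{"jaw": 0.15,"dx": 0,"dy": 0,"dz": 0,"rx": 0,"ry": 0,"rz": 0}])

```text
time_s: 32.23
eef_pos: [0.5549, 0.1687, 0.1161]
tcp_rot: [0.0, -0.057, 0.998, 0.0]
ft_force: [0.4, 0.7, -1.1]
width: 0.263
grasp_force: 53.9
```

```bash
python3 - <<'E'
from h import *
delta(.5555,.1683,.055,96.6);o=observe();print(o["ft_force"],o["grasp_force"])
s=snapshot("wrist");W=cloud(s);held(W)
E
```

```text
pos [0.5549 0.1687 0.1161] yaw 96.5 tilt [0.001 0.001] w 0.263 t 32.2 -> d [-0.05 -0.05  6.11] rz -0.001
[ 0.39955424  0.67069503 -1.07826774] 53.87996792793274
held rel TCP (mm): top z [ 9.2 10.8 12.3]
held centre [-1.5  0.4] (array([66.5, 29.1]), 2.7, 126.9, 8321)
```

Request:
drive_tool(deltas=[{"jaw": 0.15,"dx": 0,"dy": -0.05,"dz": 2.0,"rx": 0,"ry": 0,"rz": 0},{"jaw": 0.15,"dx": 0,"dy": 0,"dz": 2.0,"rx": 0,"ry": 0,"rz": 0},{"jaw": 0.15,"dx": 0,"dy": 0,"dz": 1.0,"rx": 0,"ry": 0,"rz": 0},{"jaw": 0.15,"dx": 0,"dy": 0,"dz": 0.5,"rx": 0,"ry": 0,"rz": 0},{"jaw": 0.15,"dx": 0,"dy": 0,"dz": 0.3,"rx": 0,"ry": 0,"rz": 0},{"jaw": 0.15,"dx": 0,"dy": 0,"dz": 0.3,"rx": 0,"ry": 0,"rz": 0},{"jaw": 0.15,"dx": 0,"dy": 0,"dz": 0,"rx": 0,"ry": 0,"rz": 0},{"jaw": 0.15,"dx": 0,"dy": 0,"dz": 0,"rx": 0,"ry": 0,"rz": 0}])

```text
time_s: 32.95
eef_pos: [0.5554, 0.1683, 0.0556]
tcp_rot: [0.001, -0.058, 0.998, 0.0]
ft_force: [0.5, -0.1, -1.7]
width: 0.262
grasp_force: 53.9
```

```bash
python3 - <<'E'
from h import *
delta(.5555,.1683,.0546,96.6);o=observe();print(o["ft_force"],o["grasp_force"])
E
```

```text
pos [0.5554 0.1683 0.0556] yaw 96.6 tilt [0.001 0.   ] w 0.262 t 33.0 -> d [-0.01 -0.    0.1 ] rz 0.0
[ 0.51993923 -0.11646456 -1.66255695] 53.86240839958191
```

Request:
drive_tool(deltas=[{"jaw": 0.15,"dx": 0,"dy": 0,"dz": 0.1,"rx": 0,"ry": 0,"rz": 0},{"jaw": 0.15,"dx": 0,"dy": 0,"dz": 0,"rx": 0,"ry": 0,"rz": 0},{"jaw": 0.3,"dx": 0,"dy": 0,"dz": 0,"rx": 0,"ry": 0,"rz": 0},{"jaw": 0.4,"dx": 0,"dy": 0,"dz": 0,"rx": 0,"ry": 0,"rz": 0},{"jaw": 0.42,"dx": 0,"dy": 0,"dz": 0,"rx": 0,"ry": 0,"rz": 0},{"jaw": 0.42,"dx": 0,"dy": 0,"dz": -2.0,"rx": 0,"ry": 0,"rz": 0},{"jaw": 0.42,"dx": 0,"dy": 0,"dz": -4.0,"rx": 0,"ry": 0,"rz": 0},{"jaw": 0.42,"dx": 2.0,"dy": -2.0,"dz": -3.0,"rx": 0,"ry": 0,"rz": 0},{"jaw": 0.4,"dx": 2.0,"dy": -2.5,"dz": -2.5,"rx": 0,"ry": 0,"rz": 0},{"jaw": 0.4,"dx": 1.0,"dy": 0,"dz": -3.0,"rx": 0,"ry": 0,"rz": 0}])

```text
time_s: 33.78
eef_pos: [0.5087, 0.1151, 0.1994]
tcp_rot: [-0.001, -0.057, 0.998, -0.001]
ft_force: [0.9, 0.9, 0.4]
width: 0.402
grasp_force: 0.0
```

Request:
drive_tool(deltas=[{"jaw": 0.4,"dx": 0,"dy": 0,"dz": -4.0,"rx": 0,"ry": 0,"rz": 0.12},{"jaw": 0.4,"dx": 0,"dy": 0,"dz": -3.0,"rx": 0,"ry": 0,"rz": 0.12},{"jaw": 0.4,"dx": 0,"dy": 0,"dz": 0,"rx": 0,"ry": 0,"rz": 0.12},{"jaw": 0.4,"dx": 0,"dy": 0,"dz": 0,"rx": 0,"ry": 0,"rz": 0.12},{"jaw": 0.4,"dx": 0,"dy": 0,"dz": 0,"rx": 0,"ry": 0,"rz": 0.12},{"jaw": 0.4,"dx": 0,"dy": 0,"dz": 0,"rx": 0,"ry": 0,"rz": 0.12},{"jaw": 0.4,"dx": 0,"dy": 0,"dz": 0,"rx": 0,"ry": 0,"rz": 0.12},{"jaw": 0.4,"dx": 0,"dy": 0,"dz": 0,"rx": 0,"ry": 0,"rz": 0.12},{"jaw": 0.4,"dx": 0,"dy": 0,"dz": 0,"rx": 0,"ry": 0,"rz": 0.12},{"jaw": 0.4,"dx": 0,"dy": 0,"dz": 0,"rx": 0,"ry": 0,"rz": 0.12}])

```text
time_s: 34.62
eef_pos: [0.5102, 0.1176, 0.2691]
tcp_rot: [0.0, 0.519, 0.855, 0.0]
ft_force: [-0.2, 0.0, 0.7]
width: 0.399
grasp_force: 0.0
```

Request:
drive_tool(deltas=[{"jaw": 0.4,"dx": 0,"dy": 0,"dz": 0,"rx": 0,"ry": 0,"rz": 0.12},{"jaw": 0.4,"dx": 0,"dy": 0,"dz": 0,"rx": 0,"ry": 0,"rz": 0.12},{"jaw": 0.4,"dx": 0,"dy": 0,"dz": 0,"rx": 0,"ry": 0,"rz": 0.12},{"jaw": 0.4,"dx": 0,"dy": 0,"dz": 0,"rx": 0,"ry": 0,"rz": 0},{"jaw": 0.4,"dx": 0,"dy": 0,"dz": 0,"rx": 0,"ry": 0,"rz": 0}])

```text
time_s: 35.03
eef_pos: [0.5103, 0.1177, 0.269]
tcp_rot: [0.0, 0.66, 0.751, 0.0]
ft_force: [-0.0, 0.2, -0.1]
width: 0.402
grasp_force: 0.0
```

```bash
python3 - <<'E'
from h import *
delta(.693,.13,.275,6.4)
for n in("scene","wrist"):
    s=snapshot(n);W=cloud(s);x,y,z=np.moveaxis(W,-1,0)
    print(n,"placed",*[rect(W,(abs(x-a)<.05)&(abs(y-b)<.024),.060,.08) for a,b in((.553,.168),(.559,.117),(.565,.065))],sep="\n ")
    print("silver",rect(W,(abs(x-.45)<.06)&(abs(y-.32)<.06),.03,.06),"jar",rect(W,(abs(x-.435)<.06)&(abs(y+.083)<.06),.05,.07))
    m=(z>.2)&(z<.24)&(x>.6)&(x<.8)&(y>.03)&(y<.22)
    if m.sum()>30: p=W[m];print("top",np.round(np.percentile(p,[2,50,98],axis=0),3).tolist())
    save(s,n+"9")
E
```

```text
pos [0.5103 0.1177 0.269 ] yaw 7.4 tilt [0. 0.] w 0.402 t 35.0 -> d [-1.13 18.28 -0.59] rz 0.017
scene
 placed
 (array([554.5, 166.1]), array([67.1, 24.3]), 6.9, 65.7, 478)
 (array([561. , 115.8]), array([65.9, 25. ]), 5.6, 66.6, 499)
 (array([565.6,  64.3]), array([67.9, 24.6]), 6.6, 66.5, 542)
silver (array([449.9, 314.5]), array([65.7, 25.6]), 6.2, 36.5, 447) jar (array([449.8, -96.3]), array([86.8, 49.7]), -40.8, 56.7, 1034)
top [[0.682, 0.088, 0.202], [0.689, 0.127, 0.222], [0.698, 0.168, 0.226]]
wrist
 placed
 (array([554.1, 168.4]), array([66.6, 23.7]), 7.2, 65.3, 1750)
 (array([560.3, 117.9]), array([66.3, 24.4]), 7.5, 65.4, 1606)
 (array([565.6,  65.5]), array([66., 24.]), 6.2, 65.4, 1435)
silver None jar (array([ 484.7, -116.7]), array([28.3,  3. ]), 48.2, 61.5, 130)
top [[0.681, 0.09, 0.201], [0.69, 0.099, 0.218], [0.694, 0.166, 0.224]]
```

View pics/wrist9.png

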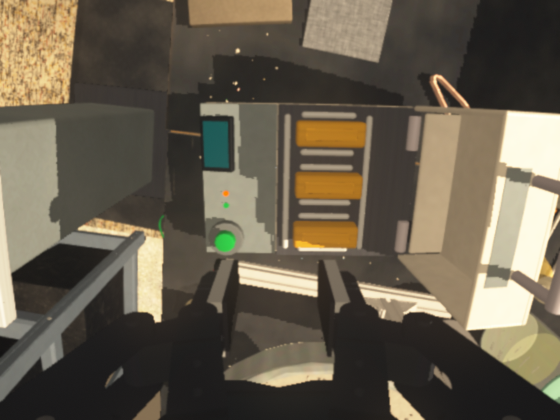

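All three brass bars lie inside the ribs (rows 135, 185 and 235, col 330). Now I'll re-grip the handle and close the shield.

Request:
drive_tool(deltas=[{"jaw": 0.4,"dx": 0,"dy": 0,"dz": -0.6,"rx": 0,"ry": 0,"rz": 0.018},{"jaw": 0.4,"dx": -0.2,"dy": 3.6,"dz": 0,"rx": 0,"ry": 0,"rz": 0},{"jaw": 0.4,"dx": -0.2,"dy": 3.6,"dz": 0,"rx": 0,"ry": 0,"rz": 0},{"jaw": 0.4,"dx": -0.2,"dy": 3.6,"dz": 0,"rx": 0,"ry": 0,"rz": 0},{"jaw": 0.4,"dx": -0.2,"dy": 3.6,"dz": 0,"rx": 0,"ry": 0,"rz": 0},{"jaw": 0.4,"dx": -0.4,"dy": 3.7,"dz": 0,"rx": 0,"ry": 0,"rz": 0},{"jaw": 0.4,"dx": 0,"dy": 0,"dz": 0,"rx": 0,"ry": 0,"rz": 0},{"jaw": 0.4,"dx": 0,"dy": 0,"dz": 0,"rx": 0,"ry": 0,"rz": 0}])

```text
time_s: 35.8
eef_pos: [0.6926, 0.125, 0.2725]
tcp_rot: [-0.001, 0.668, 0.744, -0.001]
ft_force: [-0.2, -0.4, 0.3]
width: 0.403
grasp_force: 0.0
```

```bash
python3 - <<'E'
from h import *
delta(.6925,.126,.2065,6.3)
E
```

```text
pos [0.6926 0.125  0.2725] yaw 6.2 tilt [-0.003 -0.   ] w 0.403 t 35.8 -> d [0.1  0.02 6.6 ] rz -0.002
```

Request:
drive_tool(deltas=[{"jaw": 0.4,"dx": 0,"dy": 0,"dz": 2.5,"rx": 0,"ry": 0,"rz": 0},{"jaw": 0.4,"dx": 0,"dy": 0,"dz": 2.5,"rx": 0,"ry": 0,"rz": 0},{"jaw": 0.4,"dx": 0,"dy": 0,"dz": 1.6,"rx": 0,"ry": 0,"rz": 0},{"jaw": 0.4,"dx": 0,"dy": 0,"dz": 0,"rx": 0,"ry": 0,"rz": 0},{"jaw": 0.1,"dx": 0,"dy": 0,"dz": 0,"rx": 0,"ry": 0,"rz": 0},{"jaw": 0.0,"dx": 0,"dy": 0,"dz": 0,"rx": 0,"ry": 0,"rz": 0},{"jaw": 0.0,"dx": 0,"dy": 0,"dz": 0,"rx": 0,"ry": 0,"rz": 0},{"jaw": 0.0,"dx": 0,"dy": 0,"dz": 0,"rx": 0,"ry": 0,"rz": 0}], grip_force=30)

```text
time_s: 36.47
eef_pos: [0.6919, 0.1254, 0.2113]
tcp_rot: [0.001, 0.668, 0.744, 0.001]
ft_force: [-2.2, 0.2, 1.6]
width: 0.119
grasp_force: 31.3
```

```bash
python3 - <<'E'
from h import *
delta(.4725,.1009,.0647,6.3);o=observe();print(o["ft_force"],o["grasp_force"])
# angle from x travel relative to gripped closed pose
E
```

```text
pos [0.6919 0.1254 0.2113] yaw 6.2 tilt [0.003 0.   ] w 0.119 t 36.5 -> d [ -0.06 -22.12  14.6 ] rz -0.002
[-2.19544801  0.22073342  1.55888345] 31.25635027885437
```

Request:
drive_tool(deltas=[{"jaw": 0.0,"dx": 0,"dy": -1.95,"dz": -0.42,"rx": 0,"ry": 0,"rz": 0},{"jaw": 0.0,"dx": 0,"dy": -2.48,"dz": -0.2,"rx": 0,"ry": 0,"rz": 0},{"jaw": 0.0,"dx": 0,"dy": -2.49,"dz": 0.15,"rx": 0,"ry": 0,"rz": 0},{"jaw": 0.0,"dx": 0,"dy": -2.44,"dz": 0.5,"rx": 0,"ry": 0,"rz": 0},{"jaw": 0.0,"dx": 0,"dy": -2.35,"dz": 0.83,"rx": 0,"ry": 0,"rz": 0},{"jaw": 0.0,"dx": 0,"dy": -2.21,"dz": 1.15,"rx": 0,"ry": 0,"rz": 0},{"jaw": 0.0,"dx": 0,"dy": -2.03,"dz": 1.45,"rx": 0,"ry": 0,"rz": 0}])

```text
time_s: 37.05
eef_pos: [0.5357, 0.1077, 0.1791]
tcp_rot: [0.005, 0.668, 0.744, 0.004]
ft_force: [5.9, -1.1, 0.8]
width: 0.125
grasp_force: 31.0
```

```bash
python3 - <<'E'
from h import *
delta(.4725,.1009,.0647,6.3);o=observe();print(o["ft_force"],o["grasp_force"])
E
```

```text
pos [0.5357 0.1077 0.1791] yaw 6.2 tilt [ 0.013 -0.001] w 0.125 t 37.0 -> d [ 0.03 -6.49 11.36] rz -0.002
[ 5.88302619 -1.07372785  0.84075008] 30.98410338163376
```

Request:
drive_tool(deltas=[{"jaw": 0.0,"dx": 0,"dy": -1.8,"dz": 1.72,"rx": 0,"ry": 0,"rz": 0},{"jaw": 0.0,"dx": 0,"dy": -1.55,"dz": 1.95,"rx": 0,"ry": 0,"rz": 0},{"jaw": 0.0,"dx": 0,"dy": -1.26,"dz": 2.15,"rx": 0,"ry": 0,"rz": 0},{"jaw": 0.0,"dx": 0,"dy": -0.95,"dz": 2.3,"rx": 0,"ry": 0,"rz": 0},{"jaw": 0.0,"dx": 0,"dy": -0.6,"dz": 2.2,"rx": 0,"ry": 0,"rz": 0},{"jaw": 0.0,"dx": 0,"dy": 0,"dz": 0.3,"rx": 0,"ry": 0,"rz": 0},{"jaw": 0.0,"dx": 0,"dy": 0,"dz": 0,"rx": 0,"ry": 0,"rz": 0},{"jaw": 0.0,"dx": 0,"dy": 0,"dz": 0,"rx": 0,"ry": 0,"rz": 0}])

```text
time_s: 37.72
eef_pos: [0.4718, 0.1007, 0.0685]
tcp_rot: [0.001, 0.668, 0.745, -0.001]
ft_force: [-2.0, -4.3, 0.3]
width: 0.122
grasp_force: 33.4
```

```bash
python3 - <<'E'
from h import *
delta(.4725,.1009,.0647,6.3);o=observe();print(o["ft_force"],o["grasp_force"])
s=snapshot("side");W=cloud(s);psi=np.radians(6.6);ex=np.array([np.cos(psi),np.sin(psi)]);ey=np.array([-ex[1],ex[0]])
q=W[...,:2]-[.559,.117];u=q@ex;v=q@ey;z=W[...,2]
m=(u>-.04)&(u<.08)&(v<.03)&(v>-.075)&(z>.08)&(z<.14)
A=np.c_[u[m],v[m],np.ones(m.sum())];c=np.linalg.lstsq(A,z[m],rcond=None)[0];print("roof fit slope,z@0",c,m.sum())
E
```

```text
pos [0.4718 0.1007 0.0685] yaw 6.2 tilt [-0.    -0.002] w 0.122 t 37.7 -> d [0.02 0.08 0.38] rz -0.001
[-2.00248853 -4.31912629  0.29012159] 33.44880938529968
roof fit slope,z@0 [-0.00260831  0.01052009  0.10356617] 4086
```

Request:
drive_tool(deltas=[{"jaw": 0.0,"dx": 0,"dy": 0,"dz": 0.2,"rx": 0,"ry": 0,"rz": 0},{"jaw": 0.0,"dx": 0,"dy": 0,"dz": 0.2,"rx": 0,"ry": 0,"rz": 0},{"jaw": 0.0,"dx": 0,"dy": 0,"dz": 0.2,"rx": 0,"ry": 0,"rz": 0},{"jaw": 0.0,"dx": 0,"dy": 0,"dz": 0,"rx": 0,"ry": 0,"rz": 0},{"jaw": 0.0,"dx": 0,"dy": 0,"dz": 0,"rx": 0,"ry": 0,"rz": 0}])

```text
time_s: 38.18
eef_pos: [0.4718, 0.1007, 0.0679]
tcp_rot: [-0.001, 0.667, 0.745, -0.003]
ft_force: [-18.6, -6.1, 33.8]
width: 0.125
grasp_force: 36.9
```

```bash
python3 - <<'E'
from h import *
delta(.4725,.1009,.0647,6.3);o=observe();print(o["ft_force"],o["grasp_force"])
E
```

```text
pos [0.4718 0.1007 0.0679] yaw 6.3 tilt [-0.005 -0.003] w 0.125 t 38.2 -> d [0.01 0.07 0.32] rz 0.0
[-18.64120022  -6.09579019  33.81801817] 36.94613456726074
```

Firm stop at 34 N, so the shield is fully down. I'll release, shut the fingers and go above the button.

Request:
drive_tool(deltas=[{"jaw": 0.0,"dx": 0,"dy": 0,"dz": -0.5,"rx": 0,"ry": 0,"rz": 0},{"jaw": 0.2,"dx": 0,"dy": 0,"dz": 0,"rx": 0,"ry": 0,"rz": 0},{"jaw": 0.35,"dx": 0,"dy": 0,"dz": 0,"rx": 0,"ry": 0,"rz": 0},{"jaw": 0.35,"dx": 0,"dy": 0,"dz": 0,"rx": 0,"ry": 0,"rz": 0},{"jaw": 0.35,"dx": 0,"dy": 0,"dz": -3.0,"rx": 0,"ry": 0,"rz": 0},{"jaw": 0.35,"dx": 0,"dy": 0,"dz": -3.5,"rx": 0,"ry": 0,"rz": 0},{"jaw": 0.0,"dx": -2.8,"dy": -0.8,"dz": 0,"rx": 0,"ry": 0,"rz": 0},{"jaw": 0.0,"dx": -2.8,"dy": -0.8,"dz": 0,"rx": 0,"ry": 0,"rz": 0},{"jaw": 0.0,"dx": 0,"dy": 0,"dz": 0,"rx": 0,"ry": 0,"rz": 0},{"jaw": 0.0,"dx": 0,"dy": 0,"dz": 0,"rx": 0,"ry": 0,"rz": 0}])

```text
time_s: 39.02
eef_pos: [0.462, 0.0434, 0.132]
tcp_rot: [-0.0, 0.669, 0.743, 0.0]
ft_force: [0.5, -0.7, -0.1]
width: -0.0
grasp_force: 0.0
```

```bash
python3 - <<'E'
from h import *
delta(.4625,.043,.064,6.3);o=observe();print(o["ft_force"])
for n in("side","scene"):
    s=snapshot(n);W=cloud(s);psi=np.radians(6.6);ex=np.array([np.cos(psi),np.sin(psi)]);ey=np.array([-ex[1],ex[0]])
    q=W[...,:2]-[.559,.117];u=q@ex;v=q@ey;z=W[...,2]
    m=(u>-.04)&(u<.08)&(abs(v)<.075)&(z>.09)&(z<.115)
    A=np.c_[u[m],v[m],np.ones(m.sum())];c=np.linalg.lstsq(A,z[m],rcond=None)[0];print("roof fit",c.round(4),m.sum())
    W0=np.load(n+"W.npy");q=W0[...,:2]-[.559,.117];u=q@ex;v=q@ey;z=W0[...,2]
    m=(u>-.04)&(u<.08)&(abs(v)<.075)&(z>.09)&(z<.115)
    A=np.c_[u[m],v[m],np.ones(m.sum())];c=np.linalg.lstsq(A,z[m],rcond=None)[0];print("start",c.round(4),m.sum())
E
```

```text
pos [0.462  0.0434 0.132 ] yaw 6.0 tilt [0.001 0.001] w -0.0 t 39.0 -> d [-0.05  0.04  6.8 ] rz -0.005
[ 0.53878651 -0.70587959 -0.11276765]
roof fit [-0.0092  0.0034  0.1039] 5235
start [0.0072 0.0055 0.1033] 4739
roof fit [-0.0022 -0.0036  0.1021] 1026
start [ 0.0024 -0.0056  0.1021] 4782
```

Request:
drive_tool(deltas=[{"jaw": 0.0,"dx": 0,"dy": 0,"dz": 3.0,"rx": 0,"ry": 0,"rz": 0},{"jaw": 0.0,"dx": 0,"dy": 0,"dz": 3.0,"rx": 0,"ry": 0,"rz": 0},{"jaw": 0.0,"dx": 0,"dy": 0,"dz": 0.8,"rx": 0,"ry": 0,"rz": 0},{"jaw": 0.0,"dx": 0,"dy": 0,"dz": 0.4,"rx": 0,"ry": 0,"rz": 0},{"jaw": 0.0,"dx": 0,"dy": 0,"dz": 0.3,"rx": 0,"ry": 0,"rz": 0},{"jaw": 0.0,"dx": 0,"dy": 0,"dz": 0.3,"rx": 0,"ry": 0,"rz": 0},{"jaw": 0.0,"dx": 0,"dy": 0,"dz": 0.1,"rx": 0,"ry": 0,"rz": 0},{"jaw": 0.0,"dx": 0,"dy": 0,"dz": 0,"rx": 0,"ry": 0,"rz": 0}])

```text
time_s: 39.78
eef_pos: [0.4623, 0.0445, 0.0558]
tcp_rot: [-0.001, 0.668, 0.744, -0.0]
ft_force: [-7.5, 2.0, 14.0]
width: 0.003
grasp_force: 6.6
```

```bash
python3 - <<'E'
from h import *
delta(.4625,.043,.054,6.3);o=observe();print(o["ft_force"])
E
```

```text
pos [0.4623 0.0445 0.0558] yaw 6.2 tilt [-0.001  0.001] w 0.003 t 39.8 -> d [-0.15 -0.    0.18] rz -0.001
[-7.5496372   1.99405733 13.95507918]
```

Request:
drive_tool(deltas=[{"jaw": 0.0,"dx": 0,"dy": 0,"dz": 0.2,"rx": 0,"ry": 0,"rz": 0},{"jaw": 0.0,"dx": 0,"dy": 0,"dz": 0,"rx": 0,"ry": 0,"rz": 0},{"jaw": 0.0,"dx": 0,"dy": 0,"dz": 0,"rx": 0,"ry": 0,"rz": 0}])

```text
time_s: 40.03
eef_pos: [0.4625, 0.0445, 0.0556]
tcp_rot: [-0.001, 0.668, 0.744, -0.001]
ft_force: [-13.2, 1.6, 25.0]
width: 0.002
grasp_force: 12.3
```

```bash
python3 - <<'E'
from h import *
o=observe();print(o["ft_force"],o["eef_pos"])
for n in("scene","side"):
    W=np.load(n+"W.npy");x,y,z=np.moveaxis(W,-1,0);r=np.hypot(x-.4625,y-.045)
    for a,b in((0,.008),(.012,.016),(.016,.02),(.025,.03)):
        m=(r>=a)&(r<b);print(n,a,np.round(np.nanpercentile(z[m],[10,50,90]),4))
E
```

```text
[-13.21899355   1.61588664  25.0453118 ] [0.46247035 0.04451754 0.05562641]
scene 0 [0.0594 0.0611 0.0628]
scene 0.012 [0.0499 0.0516 0.0533]
scene 0.016 [0.0395 0.049  0.0522]
scene 0.025 [-0.0012  0.0318  0.0412]
side 0 [0.0609 0.0626 0.0639]
side 0.012 [0.0512 0.0526 0.0538]
side 0.016 [0.0196 0.0471 0.053 ]
side 0.025 [-0.0007  0.0308  0.0426]
```

The stop is hard at 25 N with the TCP at 55.6 mm. The button top was about 61.5 mm, so that is full travel. I'll retreat and check.

Request:
drive_tool(deltas=[{"jaw": 0.0,"dx": 0,"dy": 0,"dz": -1.0,"rx": 0,"ry": 0,"rz": 0},{"jaw": 0.0,"dx": 0,"dy": 0,"dz": -3.0,"rx": 0,"ry": 0,"rz": 0},{"jaw": 0.0,"dx": 0,"dy": 0,"dz": -4.0,"rx": 0,"ry": 0,"rz": 0},{"jaw": 0.0,"dx": 0,"dy": 0,"dz": -4.0,"rx": 0,"ry": 0,"rz": 0},{"jaw": 0.0,"dx": 0,"dy": 0,"dz": -3.0,"rx": 0,"ry": 0,"rz": 0},{"jaw": 0.0,"dx": 0,"dy": 0,"dz": 0,"rx": 0,"ry": 0,"rz": 0},{"jaw": 0.0,"dx": 0,"dy": 0,"dz": 0,"rx": 0,"ry": 0,"rz": 0},{"jaw": 0.0,"dx": 0,"dy": 0,"dz": 0,"rx": 0,"ry": 0,"rz": 0}])

```text
time_s: 40.7
eef_pos: [0.4619, 0.0441, 0.2013]
tcp_rot: [0.001, 0.668, 0.744, 0.0]
ft_force: [-0.6, 0.4, -0.4]
width: -0.001
grasp_force: 0.0
```

```bash
python3 - <<'E'
from h import *
o=observe();print(o["ft_force"],o["eef_pos"],o["time_s"])
s=snapshot("side");W=cloud(s);x,y,z=np.moveaxis(W,-1,0)
r=np.hypot(x-.4625,y-.045);print("button",np.nanmedian(z[r<.008]))
print("silver",rect(W,(abs(x-.45)<.06)&(abs(y-.32)<.06),.03,.06),"jar",rect(W,(abs(x-.435)<.06)&(abs(y+.083)<.06),.05,.07))
print("roof z",np.nanmedian(z[(abs(x-.56)<.02)&(abs(y-.1)<.03)]))
print(ctrl.job_done())
E
```

```text
[-0.58440659  0.3500818  -0.37115134] [0.46194031 0.04411896 0.2013327 ] 40.7
button 0.24779472489134818
silver None jar (array([437.9, -74.4]), array([49.1, 30.6]), -9.1, 57.3, 751)
roof z 0.10448185574191085
the job is handed in; nothing more can be done
None
```

The job is handed in at about 41 s: the jar stands upright on the bench, the one silver bar is on the slab, all three brass bars are in their measuring places, the shield is down and the start button was pressed to its stop. The final check could not see the button or the silver bar (view blocked), and no verdict came back.

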